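Load the bench shaker and lock its hold-down bar with the linchpin

TASK

Get the shaker ready for its run: stand every sample jar from the bench, together with the control jar kept in the cooler under its lift-up flap, upright in the shaker's channel, and let the flap fall shut again. Then swing the hold-down bar over the jars until it is fully home, take the linchpin from its parking hole and push it right down through the bar and the latch lug, and swing its sprung ring over the lug and under the pin's end until it snaps shut. Leave everything else on the bench where it stands.

Things in the scene. Friction and masses are not known exactly. Their poses are not given: they have to be found in the camera images.
- shaker: Fixed bench shaker, white base 150 (x) by 300 mm (y), platform 150 by 335 (y -153 to +183), top 82 mm up. Origin: centre of underside; x away from robot, y along the jar channel. Pivot post of the hold-down bar at y +163. At the -y end a bracket (y -140 to -145, x -85 to +13, top 136 mm up) bears two lugs sticking out to -y, free beneath: latch lug and, nearer the robot, parking lug.
- channel (a point): Centre of the channel floor (rubber mat, 86 mm above the bench), axes as the shaker's. The channel is an open trough 72 mm wide inside (x), 272 mm long inside (y), with 4 mm steel walls rising 16 mm above its floor; up to four jars stand in it in a row under the closed bar.
- bar (a joint): Angle of the hold-down bar about its pivot post, rad: 0 = fully home over the channel (a stop), growing as its free end swings to +x, away from the robot (stop 1.6). Starts at 0.8 to 1.4; stays where left (friction 0.12 N m). Steel strip 26 mm wide, 8 thick, 340 from pivot to end; underside 138, top 146 mm above the bench, 4 mm over the lids of standing jars.
- bar_knob (a point): Centre of the black upright knob on the bar, 100 mm from the pivot: 20 mm diameter, from 154 to 180 mm above the bench; this point 167 mm above the bench.
- bar_hole (a point): Centre of the 13 mm hole in the bar's free end, at the bar's top face, 326 mm from the pivot; the bar ends 14 mm beyond it. With the bar home it lies 10 mm above latch_hole.
- latch_hole (a point): Centre of the 13 mm hole in the latch lug at its top face, 136 mm above the bench, axes as the shaker's: at x 0, y -163 mm in the shaker's frame. Each lug is 24 mm wide, 8 mm thick and ends 14 mm beyond its hole.
- linchpin: Loose steel linchpin, upright. Origin: underside of its shoulder. Shank below 10 mm dia, 48 long, tapered tip; above: collar 19 dia to 14 up, round grip 15 dia from 14 to 40. Its ring, hinged in the collar on the pin's x axis 8 mm up, points to the pin's -y. Starts in the parking lug, 72 mm to the shaker's -x of latch_hole, shoulder at 136 mm, ring to the shaker's -y within 0.2 rad.
- pin_tip (a point): Lower end of the pin's shank, 48 mm below the shoulder. In the latch too the ring must point outwards (the shaker's -y) to swing round the lug; the shoulder then rests on the bar, 10 mm above latch_hole.
- ring (a joint): Angle of the linchpin's ring, rad: 0 = open (15 degrees above level, a stop), growing as it swings down, to 1.83 = closed (in one plane with the pin, its end under the pin's tip; a stop). Over-centre spring: springs open below 0.9, snaps shut above 0.95; takes 2 to 3 N at mid ring. Loop of 5.6 mm wire, 37 mm wide inside, 43 outside, 63 long from hinge, widest 34 mm out.
- ring_end (a point): Middle of the ring's far end, on the wire's axis, 60.5 mm from its hinge. A closed gripper can slip through the loop; fingers about 25 mm apart, one on each side wire, press it down well.
- cooler: Small white bench cooler, fixed, 150 mm wide (y). Its open front well, x -35 to +41 mm, 140 wide inside, holds the control jar; behind it, to x +131, a closed unit 97 mm high. Origin: on the bench under the well's middle; x from front (towards the robot) to back. Well floor 30 mm up, front wall 5 thick, 75 mm high. A flat flap covers the well.
- flap (a joint): Angle of the cooler's flap, rad: 0 = shut, growing as its front edge rises (stop 1.8). Hinged at the back of the well (cooler x +41 mm, 102 mm up); 0.08 kg; sinks shut by its weight, stays open only while something holds it up. Plate 150 mm wide, 102 from hinge to front edge, 4 thick; when shut it slopes down to the front by 0.29 rad.
- flap_lip (a point): Middle of the flap's front edge at its underside; an 8 mm steel rod runs along the edge, overhanging the front wall by about 17 mm, lowest about 71 mm above the bench when shut. Fingers tilted forward go under it, raise it nearly upright along its arc (straight up it jams), then reach in below it while it leans on the hand.
- control: Control jar, squat, white with a blue screw lid, 56 mm diameter, 48 mm high, about 0.12 kg. Origin: centre of its underside, z up. Starts upright in the cooler's well under the flap, up to 3 mm in front or behind and 10 mm to either side of the well's middle.
- sample1: Squat sample jar like the control jar, 56 mm diameter, 48 mm high; origin at the centre of its underside, z up. Stands upright on the bench in front of the shaker; may be absent.
- sample2: Squat sample jar like the control jar, 56 mm diameter, 48 mm high; origin at the centre of its underside, z up. Stands upright on the bench in front of the shaker; may be absent.
- sample3: Squat sample jar like the control jar, 56 mm diameter, 48 mm high; origin at the centre of its underside, z up. Stands upright on the bench in front of the shaker; may be absent.
- small_dishes: Bystander: pile of four small culture dishes, 58 mm diameter, 56 mm high, origin at centre of underside; stands among the sample jars.
- dishes_a: Bystander: stack of poured plates, 90 mm diameter, 126 mm high, origin at centre of underside.
- dishes_b: Bystander: stack of poured plates, 90 mm diameter, 84 mm high, origin at centre of underside.
- glove_box: Bystander: carton of gloves, 120 x 230 mm, 75 mm high, origin at centre of underside.
- bottle: Bystander: white reagent bottle with blue cap, 72 mm diameter, 130 mm high, origin at centre of underside.
- beaker: Bystander: glass beaker, 72 mm diameter, 90 mm high, origin at centre of underside.
- flask: Bystander: amber conical flask, 84 mm diameter at the foot, 125 mm high, origin at centre of underside.

How it is judged:
On the way, in this order (a step that is already met when the one before it is completed fails the run):
1. every sample jar and the control jar stand upright in the shaker's channel (x of control in the frame of channel between -0.015 and 0.015 m and y of control in the frame of channel between -0.112 and 0.112 m and z of control in the frame of channel between -0.004 and 0.006 m and angle between each of control, sample1, sample2, sample3's own z axis and vertical below 0.1 rad and x of sample1 in the frame of channel between -0.015 and 0.015 m and y of sample1 in the frame of channel between -0.112 and 0.112 m and z of sample1 in the frame of channel between -0.004 and 0.006 m and x of sample2 in the frame of channel between -0.015 and 0.015 m and y of sample2 in the frame of channel between -0.112 and 0.112 m and z of sample2 in the frame of channel between -0.004 and 0.006 m and x of sample3 in the frame of channel between -0.015 and 0.015 m and y of sample3 in the frame of channel between -0.112 and 0.112 m and z of sample3 in the frame of channel between -0.004 and 0.006 m), for 0.2 s.
2. the hold-down bar is home over the jars (value of joint bar below 0.02 rad), for 0.2 s.
3. the linchpin is right down through bar and latch lug, its ring still open (z of linchpin in the frame of latch_hole between 0.005 and 0.0145 m and horizontal distance between linchpin and latch_hole below 0.005 m and horizontal distance between pin_tip and latch_hole below 0.007 m and angle between linchpin's own z axis and vertical below 0.15 rad and value of joint bar below 0.02 rad and value of joint ring below 0.6 rad), for 0.2 s.
4. the ring is swung over the pin's end (z of linchpin in the frame of latch_hole between 0.005 and 0.0145 m and horizontal distance between linchpin and latch_hole below 0.005 m and horizontal distance between pin_tip and latch_hole below 0.007 m and angle between linchpin's own z axis and vertical below 0.15 rad and value of joint ring above 1.7 rad), for 0.2 s.
At the end, for the whole second after the job is handed in: Jars upright (0.1 rad) and still in the channel, within 15 mm of its centre line and 112 mm of its middle; flap under 0.06, bar under 0.02, ring over 1.7 rad; pin shoulder 5 to 14.5 mm above the latch lug's top, within 5 mm of the hole's axis (tip 7 mm), upright within 0.15 rad (all of step 1 and all of step 4 and value of joint bar below 0.02 rad and value of joint flap below 0.06 rad and linear speed of each of control, sample1, sample2, sample3, linchpin below 0.02 m/s); the robot touches nothing.
It fails at once if a bystander is shifted by more than 4 cm or knocked over (distance of any of small_dishes, dishes_a, dishes_b, glove_box, bottle, beaker, flask from where it was at the start of the episode above 0.04 m or angle between any of small_dishes, dishes_a, dishes_b, glove_box, bottle, beaker, flask's own z axis and vertical above 0.5 rad).
Of sample1, sample2, sample3 only 2 to 3 are there at a start; the rules pass over those that are not, and their reading is None.
At some moment in a run one of sample1, sample2, sample3 may be knocked a few centimetres aside while the robot is not near it.
It also fails if it takes over 192 s, if anything falls off the work surface, if the arm or the gripper's body presses on something with over 40 N, if the wrist force passes 120 N, or if a joint passes its speed limit or range.

ROBOT

A 6-joint arm with a two-finger parallel gripper is mounted at the origin on the work surface. World frame = base frame: x ahead of the robot, y to its left, z up, the work surface at z = 0. Lengths are in m, angles in rad, forces in N, time in s.
With the tool pointing down it reaches from about 0.325 to 0.775 m from the base axis. Payload 5.5 kg.
Tool frame: the origin (TCP) lies at the very end of the fingers, on their centre line; the grasp point (between the pads) lies 19 mm behind it; z points along the fingers, y is the line along which they close (so a half turn about z gives the same grasp; the last joint's range is limited). The gripper opens to 85 mm and grips with 20 to 120 N. Pads are 22 mm wide; open, the fingers measure 114 mm over their backs; the gripper's body (76 mm by 85 mm) begins 54 mm behind the grasp point. The pads swing forward as they close: fully open they stand 13 mm farther back than shut.
Start: joints at [-1.211, 0.091, 1.231, -0, 1.82, -0.057], TCP at [0.243, -0.549, 0.231] pointing down, gripper open.
Joint ranges: [-2.87, 2.87], [-0.86, 2.18], [0.17, 2.46], [-1.51, 4.65], [0.06, 2.69], [-2.65, 2.65]. Speed limits (rad/s): [2.57, 2.57, 3.01, 3.14, 3.14, 3.14].

INTERFACE

Orientations are given as a rotation vector (axis times angle).
In Python, from workcell import bot gives the robot as it stands. The module is installed in compiled form; this text tells all that it offers.
- The arm moves only by the tool step_arm, never from a script. Its argument "commands" is a list of rows, each a list of 7 numbers: the closure in counts, from 0 (fully open) to 255 (shut), then the shift along the tool's x, y, z in m, then the turn, a rotation vector about the tool's x, y, z in degrees. A call has exactly 8 rows; each row shifts and turns the commanded pose from where the row before left it, along the tool's axes as they then stand; what a row does not reach is not made up. A row lasts 1/12 s, in which the tool goes at most 41.7 mm and 7.16 degrees, less where a joint would pass 70% of its speed; a pose out of reach is approached as far as the arm can. A call is refused whole if a number of a shift passes 0.0417 or a number of a turn 7.16, either way. A call with a gripper value outside its range is refused whole. The fingers move at their own pace and stop on an object; "force" is the grip in N (left out, the last holds). Time passes only in rows, so rows that do not move let the fingers close, or fill a call up. It gives the time, the measured TCP pose, the force, the opening and the grip force at its end, in the units of the state.
- bot.get_obs(): the state, without advancing time (a new reading comes with each control period).
- bot.get_image(name): name is "scene" or "top" or "wrist"; returns the picture (420x560x3 uint8, red, green, blue); there is no depth.
- bot.camera_model(name): a dict with "K" (3x3 intrinsics, pixels), "rvec" (rotation vector, rad) and "tvec" (3), from world to camera coordinates, as OpenCV has them. Camera axes: x right, y down, z forward; pixel columns grow to the right and rows downward; lengths in m; the calibration is good to about 2 mm. A picture is of the moment at which its call begins: read the wrist's pose just before it. camera_model takes no time and is no camera call; for the wrist camera it gives the pose at the moment of the call.
- bot.sign_off(): hands the job in; it is judged then, once.
The state is a dict: "time_s": time; "joint_positions": joint angles; "joint_vel": joint speeds; "tau": joint torques, N m; "position": TCP position; "tool_rot": TCP orientation; "ft_force": force on the tool from outside, world axes, zero at the start; "torque": the same for the moment, N m; "grip_width": opening from 0.0 (shut) to 1.0 (fully open); "grasp_force": force on a finger pad.
Only numpy, scipy, OpenCV 4.12 (cv2) and the standard library are available. Lean on these libraries where they do the work, as an engineer would, in place of code of your own. Each camera call takes 0.05 s, during which the arm holds its last target. There are 200 camera calls.

## Working session

There is one attempt and no reset: what is moved stays moved. The work goes in short steps, Python scripts to look and compute and a tool call to move; the robot and the scene stay as the last step left them, time stands still between calls to the robot, and variables do not carry over. Pictures are saved under pics/ and viewed, at most 14 in all, crops included, and the job is handed in when it is done.

Besides the shell and the picture viewer there is one more tool, called after "Call:" as a command line: name --pt "numbers of a row" for each row, then --argument value for the rest. step_arm: Moves the arm, as the interface text tells. Its arguments: {"type":"object","properties":{"commands":{"type":"array"},"force":{"type":"number"}},"required":["commands"]}

```bash
mkdir -p pics
cat > h.py <<'E'
import numpy as np, cv2
from workcell import bot
from scipy.spatial.transform import Rotation as R
def cam(n):
    m=bot.camera_model(n); K=np.array(m["K"],float); Rm=R.from_rotvec(np.ravel(m["rvec"])).as_matrix(); t=np.ravel(m["tvec"]); return K,Rm,t
def ray(n,uv,z,c=None):
    K,Rm,t=c or cam(n); o=-Rm.T@t; d=Rm.T@np.linalg.solve(K,[uv[0],uv[1],1.]); return o+d*(z-o[2])/d[2]
def proj(n,p,c=None):
    K,Rm,t=c or cam(n); q=K@(Rm@np.asarray(p,float)+t); return q[:2]/q[2]
def shot(n,f):
    im=bot.get_image(n)[:,:,::-1].copy(); cv2.imwrite("pics/"+f,im); return im
def st():
    o=bot.get_obs(); r=R.from_rotvec(o["tool_rot"])
    print("t",round(o["time_s"],2),"p",np.round(o["position"],4),"xaxis",np.round(r.as_matrix()[:,0],3),"y",np.round(r.as_matrix()[:,1],3),"z",np.round(r.as_matrix()[:,2],3),"F",np.round(o["ft_force"],1),"w",round(o["grip_width"],3),"g",round(o["grasp_force"],1)); return o,r
def plan(p=None,Rm=None):
    "shift in tool axes and turn (deg) from present pose"
    o,r=st()
    if p is not None: print("shift",np.round(r.inv().apply(np.array(p)-o["position"]),4))
    if Rm is not None: print("turn",np.round((r.inv()*R.from_matrix(Rm)).as_rotvec(degrees=True),2))
E
python3 - <<'E'
from h import *
st(); print(np.round(bot.get_obs()["joint_positions"],3))
for n in ("scene","top"):
    shot(n,n+"0.png"); K,Rm,t=cam(n); print(n,K[0,0],np.round(-Rm.T@t,3),np.round(Rm[2],2))
E
```

```text
t 0.0 p [ 0.2428 -0.5484  0.2301] xaxis [0.914 0.405 0.   ] y [ 0.405 -0.914 -0.002] z [-0.001  0.002 -1.   ] F [ 0.6  0.6 -0. ] w 0.997 g 0.0
[-1.211  0.092  1.232  0.     1.82  -0.057]
scene 391.17840232291434 [ 1.066 -0.272  1.083] [-0.43  0.24 -0.87]
top 482.262297731592 [ 0.3   -0.028  1.494] [ 0.2   0.01 -0.98]
```

View pics/top0.png

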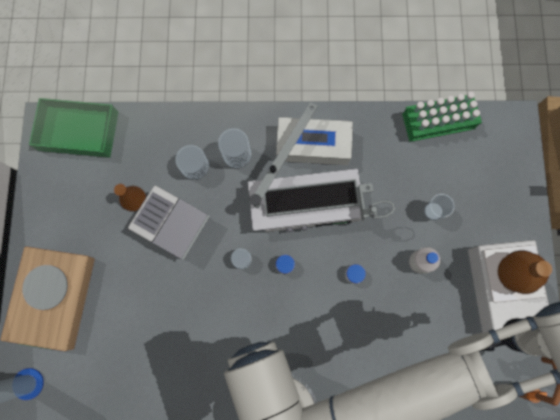

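View pics/scene0.png

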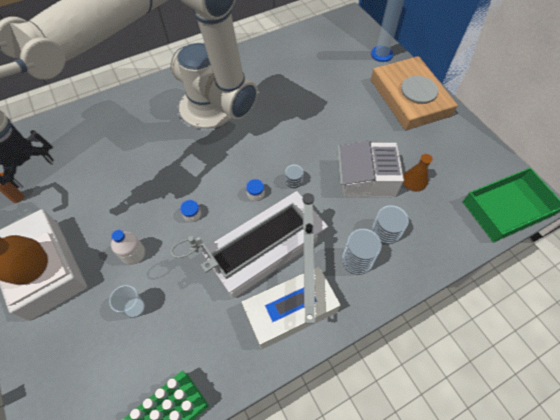

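Run:
```python
from h import *
im=cv2.imread("pics/top0.png"); sc=cv2.imread("pics/scene0.png")
for n,i in (("top",im),("scene",sc)):
    h=cv2.cvtColor(i,cv2.COLOR_BGR2HSV); m=cv2.inRange(h,(105,150,80),(125,255,255))
    k,l,s,c=cv2.connectedComponentsWithStats(m)
    for j in range(1,k):
        if s[j,4]>40: print(n,np.round(c[j],1),s[j,4],"z48:",np.round(ray(n,c[j],.048),3))
a=cv2.resize(im[130:290,110:270],None,fx=3.7,fy=3.7,interpolation=cv2.INTER_CUBIC)
cv2.imwrite("pics/c1.png",a)
a=cv2.resize(im[90:250,235:435],None,fx=3.7,fy=3.7,interpolation=cv2.INTER_CUBIC)
cv2.imwrite("pics/c2.png",a)
```

```text
top [323.5 138.9] 118 z48: [ 0.824 -0.142  0.048]
top [431.2 257.5] 59 z48: [ 0.45  -0.458  0.048]
top [284.6 263.6] 219 z48: [ 0.432 -0.02   0.048]
top [355.4 273.4] 211 z48: [ 0.403 -0.23   0.048]
top [ 32.6 381.8] 292 z48: [0.093 0.704 0.048]
scene [435.1  29.7] 3947 z48: [0.107 0.985 0.048]
scene [381.   55.7] 125 z48: [0.129 0.694 0.048]
scene [254.8 186.7] 202 z48: [ 0.435 -0.019  0.048]
scene [189.1 207.7] 218 z48: [ 0.406 -0.229  0.048]
scene [117.7 235.4] 107 z48: [ 0.392 -0.447  0.048]
scene [281.7 306.8] 313 z48: [ 0.81  -0.13   0.048]
```

View pics/c1.png

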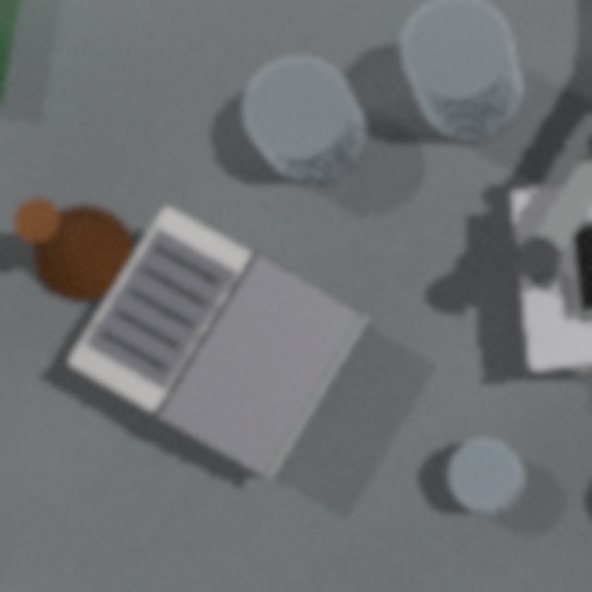

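View pics/c2.png

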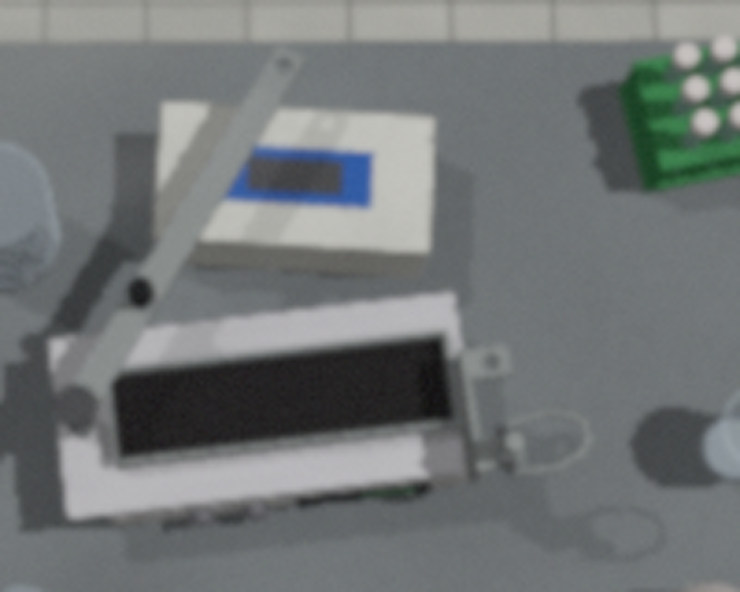

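Run:
```python
from h import *
c=cam("top")
def P(u,v,off,z): return ray("top",((u+.5)/3.7-.5+off[0],(v+.5)/3.7-.5+off[1]),z,c)
A=(110,130);B=(235,90)
fit=lambda L,W:(lambda l,w:(lambda U,S,Vt:(lambda Rm:(Rm,w.mean(0)-Rm@l.mean(0),np.round(1e3*((l@Rm.T)+w.mean(0)-Rm@l.mean(0)-w),1)))(Vt.T@np.diag([1,np.linalg.det(Vt.T@U.T)])@U.T))(*np.linalg.svd((l-l.mean(0)).T@(w-w.mean(0)))))(np.array(L),np.array(W)[:,:2])
# cooler: rear unit top corners z .097, flap front corners z~.075(top of plate front)
L=[(.131,-.075),(.131,.075)]; W=[P(165,207,A,.097),P(72,362,A,.097)]
L+= [(.041,-.075),(.041,.075),(-.057,-.075),(-.057,.075)]
W+= [P(256,256,A,.104),P(162,412,A,.104),P(370,320,A,.077),P(272,476,A,.077)]
Rc,tc,e=fit(L,W); print("cooler",np.round(tc,4),"xaxis",np.round(Rc[:,0],4),e.tolist())
# shaker: platform corners .082, latch hole, channel corners at rim
L=[(.075,.183),(.075,-.153),(-.075,.183),(0,-.163),(.040,-.140),(-.040,-.140),(-.040,.140),(-0.072,-.163)]
W=[P(50,340,B,.082),P(455,292,B,.082),P(66,520,B,.082),P(491,361,B,.136),P(446,334,B,.102),P(456,424,B,.102),P(118,466,B,.102),P(514,441,B,.17)]
Rs,ts,e=fit(L,W); print("shaker",np.round(ts,4),"xaxis",np.round(Rs[:,0],4),e.tolist())
print("knob",P(140,291,B,.18),"hole",P(285,63,B,.146),"pivot",ts+Rs@[0,.163])
print("latch",ts+Rs@[0,-.163],"park",ts+Rs@[-.072,-.163], "ringend px",P(590,438,B,.16))
k=Rs.T@(P(140,291,B,.18)[:2]-ts)-[0,.163];print("bar ang",np.arctan2(k[0],-k[1]))
k=Rs.T@(P(285,63,B,.146)[:2]-ts)-[0,.163];print("bar ang",np.arctan2(k[0],-k[1]),np.hypot(*k))
for n,u,v,z,o in (("flask foot",80,255,0.05,A),("dishes small",486,475,.056,A)): print(n,P(u,v,o,z))
print(P(300,105,A,.09),P(460,50,A,.126))
```

```text
cooler [0.535  0.2914] xaxis [0.4831 0.8756] [[3.2, -1.1], [-1.0, 3.8], [2.1, -2.6], [-3.3, 1.1], [2.0, 0.3], [-3.0, -1.6]]
shaker [ 0.6238 -0.0978] xaxis [0.9929 0.1187] [[-0.1, 2.3], [-0.2, 0.8], [0.1, -0.4], [-1.4, 0.2], [4.5, -1.8], [-0.8, -5.5], [-0.3, 3.3], [-1.9, 1.1]]
knob [0.68918132 0.01389594 0.18      ] hole [ 0.88980715 -0.10098341  0.146     ] pivot [0.60449605 0.06409036]
latch [ 0.64318523 -0.25960572] park [ 0.57169407 -0.26815056] ringend px [ 0.57788003 -0.32889419  0.16      ]
bar ang 0.9167902343340839
bar ang 0.9273209501825949 0.32962367921026176
flask foot [0.63179094 0.45328807 0.05      ]
dishes small [0.44765272 0.11062354 0.056     ]
[0.74896903 0.2660908  0.09      ] [0.78338493 0.13096364 0.126     ]
```

Call:
step_arm --pt "0 0 0 -0.01 0 0 -6.2" --pt "0 0 0 -0.01 0 0 -6.2" --pt "0 0 0 -0.01 0 0 -6.2" --pt "0 0 0 -0.01 0 0 -6.2" --pt "0 0 0 -0.01 0 0 -6.2" --pt "0 0 0 -0.01 0 0 -6.2" --pt "0 0 0 -0.01 0 0 0" --pt "0 0 0 0 0 0 0" --force 40

```text
time_s: 0.77
position: [0.243, -0.5489, 0.3035]
tool_rot: [2.706, 1.591, -0.001]
ft_force: [-0.4, -0.1, 1.4]
grip_width: 0.999
grasp_force: 0.0
```

```bash
cat >> h.py <<'E'
Cx=np.array([.4831,.8756,0]); Ct=np.array([.535,.2914,0]); Sx=np.array([.9929,.1187,0]); St=np.array([.6238,-.0978,0]); Z=np.array([0,0,1.])
def fr(x): x=x/np.linalg.norm(x); return np.stack([x,np.cross(Z,x),Z],1)
def coo(p): return Ct+fr(Cx)@p
def sh(p): return St+fr(Sx)@p
E
python3 - <<'E'
from h import *
plan(coo([-.12,0,.29]),np.stack([Cx,np.cross(-Z,Cx),-Z],1))
E
```

```text
t 0.77 p [ 0.243  -0.5489  0.3035] xaxis [ 0.486  0.874 -0.002] y [ 0.874 -0.486  0.002] z [ 0.001 -0.003 -1.   ] F [-0.4 -0.1  1.4] w 0.999 g 0.0
shift [ 0.7563 -0.1532  0.0117]
turn [ 0.13  0.1  -0.22]
```

Call:
step_arm --pt "0 0.038 -0.0077 0 0 0 0" --pt "0 0.038 -0.0077 0 0 0 0" --pt "0 0.038 -0.0077 0 0 0 0" --pt "0 0.038 -0.0077 0 0 0 0" --pt "0 0.038 -0.0077 0 0 0 0" --pt "0 0.038 -0.0077 0 0 0 0" --pt "0 0.038 -0.0077 0 0 0 0" --pt "0 0.038 -0.0077 0 0 0 0"

```text
time_s: 1.43
position: [0.336, -0.251, 0.3006]
tool_rot: [-2.709, -1.591, 0.0]
ft_force: [0.8, 0.2, 0.2]
grip_width: 1.0
grasp_force: 0.0
```

Call:
step_arm --pt "0 0.038 -0.0077 0 0 0 0" --pt "0 0.038 -0.0077 0 0 0 0" --pt "0 0.038 -0.0077 0 0 0 0" --pt "0 0.038 -0.0077 0 0 0 0" --pt "0 0.038 -0.0077 0 0 0 0" --pt "0 0.038 -0.0077 0 0 0 0" --pt "0 0.038 -0.0077 0 0 0 0" --pt "0 0.038 -0.0077 0 0 0 0"

```text
time_s: 2.1
position: [0.429, 0.0452, 0.3008]
tool_rot: [2.709, 1.592, -0.0]
ft_force: [1.1, -1.2, -0.7]
grip_width: 1.003
grasp_force: 0.0
```

Call:
step_arm --pt "0 0.036 -0.0077 0 0 0 0" --pt "0 0.036 -0.0077 0 0 0 0" --pt "0 0.038 -0.0077 0 0 0 0" --pt "0 0.038 -0.0077 0 0 0 0" --pt "0 0 0 0 0 0 0" --pt "0 0 0 0 0 0 0" --pt "0 0 0 0 0 0 0" --pt "0 0 0 0 0 0 0"

```text
time_s: 2.77
position: [0.4736, 0.1866, 0.3014]
tool_rot: [2.707, 1.593, 0.0]
ft_force: [0.2, 0.3, -1.5]
grip_width: 1.003
grasp_force: 0.0
```

Run:
```python
from h import *
st(); c=cam("wrist"); print(np.round(-c[1].T@c[2],3),np.round(c[1][2],2))
im=shot("wrist","w1.png")
for q in ([.131,-.075,.097],[.131,.075,.097],[-.057,-.075,.075],[-.057,.075,.075],[-.04,0,.075]): print(q,np.round(proj("wrist",coo(q),c),1))
np.savez("w1.npz",K=c[0],R=c[1],t=c[2])
```

```text
t 2.77 p [0.4736 0.1866 0.3014] xaxis [ 0.486  0.874 -0.   ] y [ 0.874 -0.486  0.   ] z [ 0. -0. -1.] F [ 0.2  0.3 -1.5] w 1.003 g 0.0
[0.513 0.259 0.445] [-0.15 -0.28 -0.95]
[0.131, -0.075, 0.097] [ 377.7 -137. ]
[0.131, 0.075, 0.097] [ 186.9 -136.1]
[-0.057, -0.075, 0.075] [355.9 109.9]
[-0.057, 0.075, 0.075] [208.3 110.4]
[-0.04, 0, 0.075] [282.1  92.5]
```

View pics/w1.png

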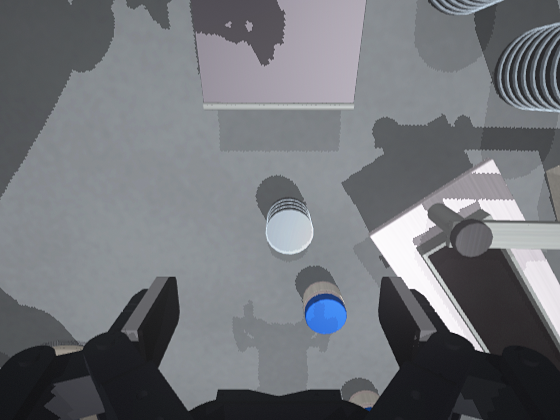

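Call:
step_arm --pt "0 0 0 0 0 6.4 0" --pt "0 0 0 0 0 6.4 0" --pt "0 0 0 0 0 6.4 0" --pt "0 0 0 0 0 6.4 0" --pt "0 0 0 0 0 6.4 0" --pt "0 0 0 0 0 6.4 0" --pt "0 0 0 0 0 6.6 0" --pt "0 0 0 0 0 0 0"

```text
time_s: 3.48
position: [0.4726, 0.1845, 0.2964]
tool_rot: [-2.235, -1.305, -0.923]
ft_force: [-0.5, -0.3, -1.4]
grip_width: 0.997
grasp_force: 0.0
```

```bash
cat >> h.py <<'E'
Ct=Ct+fr(Cx)@np.array([.003,.0025,0])
E
python3 - <<'E'
from h import *
x=np.r_[Cx[:2]*.7071,.7071]; z=np.r_[Cx[:2]*.7071,-.7071]
plan(coo([-.110,0,.1012]),np.stack([x,np.cross(z,x),z],1))
print(np.round(bot.get_obs()["joint_positions"],2))
E
```

```text
t 3.48 p [0.4726 0.1845 0.2964] xaxis [0.349 0.614 0.708] y [ 0.872 -0.49  -0.006] z [ 0.343  0.619 -0.706] F [-0.5 -0.3 -1.4] w 0.997 g 0.0
shift [-0.1263  0.0015  0.1498]
turn [ 0.07 -0.05 -0.53]
[-0.17 -0.59  1.86  0.73  1.55  0.45]
```

Call:
step_arm --pt "0 -0.021 0 0.025 0 0 -0.5" --pt "0 -0.021 0 0.025 0 0 0" --pt "0 -0.021 0 0.025 0 0 0" --pt "0 -0.021 0 0.025 0 0 0" --pt "0 -0.021 0 0.025 0 0 0" --pt "0 -0.021 0 0.025 0 0 0" --pt "0 0 0 0 0 0 0" --pt "0 0 0 0 0 0 0"

```text
time_s: 4.15
position: [0.4821, 0.2021, 0.1056]
tool_rot: [-2.228, -1.327, -0.922]
ft_force: [0.9, 0.3, 0.5]
grip_width: 1.004
grasp_force: 0.0
```

Run:
```python
from h import *
x=np.r_[Cx[:2]*.7071,.7071]; z=np.r_[Cx[:2]*.7071,-.7071]
plan(coo([-.0506,0,.042]),np.stack([x,np.cross(z,x),z],1))
c=cam("wrist"); im=shot("wrist","w2.png")
print(np.round(bot.get_obs()["joint_positions"],2))
for y in(-.075,0,.075): print(np.round(proj("wrist",coo([-.057,y,.075]),c),1))
```

```text
t 4.15 p [0.4821 0.2021 0.1056] xaxis [0.336 0.624 0.705] y [ 0.878 -0.478  0.004] z [ 0.339  0.618 -0.709] F [0.9 0.3 0.5] w 1.004 g 0.0
shift [-0.0051  0.0008  0.0847]
turn [-0.1   0.14  0.39]
[-0.12 -0.52  2.16  0.76  1.25  0.23]
[405.4 213. ]
[280.9 212.3]
[156.3 211.5]
```

View pics/w2.png

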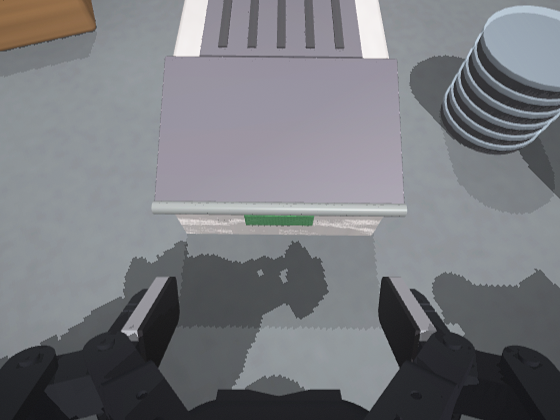

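Call:
step_arm --pt "0 -0.005 0 0 0 0 0" --pt "0 0 0 0.021 0 0 0" --pt "0 0 0 0.021 0 0 0" --pt "0 0 0 0.021 0 0 0" --pt "0 0 0 0.021 0 0 0" --pt "0 0 0 0 0 0 0" --pt "0 0.004 0 0 0 0 0" --pt "0 0 0 0 0 0 0"

```text
time_s: 4.87
position: [0.5115, 0.253, 0.0478]
tool_rot: [-2.227, -1.329, -0.928]
ft_force: [-1.2, -1.0, -1.5]
grip_width: 0.999
grasp_force: 1.0
```

Call:
step_arm --pt "0 0.0083 0 -0.0108 0 0 0" --pt "0 0.0083 0 -0.0108 0 0 0" --pt "0 0.0122 0 -0.009 0 0 0" --pt "0 0.0122 0 -0.009 0 0 0" --pt "0 0.0143 0 -0.005 0 0 0" --pt "0 0.0143 0 -0.005 0 0 0" --pt "0 0.0151 0 -0.0006 0 0 0" --pt "0 0.0151 0 -0.0006 0 0 0"

```text
time_s: 5.53
position: [0.5282, 0.2837, 0.1576]
tool_rot: [-2.227, -1.327, -0.935]
ft_force: [-0.2, -0.4, -0.8]
grip_width: 0.998
grasp_force: 0.3
```

Call:
step_arm --pt "0 0.0146 0 0.004 0 0 0" --pt "0 0.0146 0 0.004 0 0 0" --pt "0 0.0067 0 0.0036 0 0 0" --pt "0 0.0067 0 0.0036 0 0 0" --pt "0 0 0 0 0 0 0" --pt "0 0 0 0 0 0 0" --pt "0 0 0 0 0 0 0" --pt "0 0 0 0 0 0 0"

```text
time_s: 6.2
position: [0.5463, 0.3195, 0.1713]
tool_rot: [-2.228, -1.326, -0.926]
ft_force: [0.3, -1.1, -0.5]
grip_width: 0.998
grasp_force: 0.0
```

Run:
```python
from h import *
o,r=st(); print("cooler frame",np.round(fr(Cx).T@(o["position"]-Ct),4))
c=cam("wrist"); im=shot("wrist","w3.png")
print(np.round(bot.get_obs()["joint_positions"],2))
print(np.round(proj("wrist",coo([0,0,.078]),c),1))
np.savez("w3.npz",*c)
```

```text
t 6.2 p [0.5463 0.3195 0.1713] xaxis [0.335 0.623 0.707] y [ 0.878 -0.479  0.006] z [ 0.342  0.619 -0.708] F [ 0.3 -1.1 -0.5] w 0.998 g 0.0
cooler frame [0.0271 0.0012 0.1713]
[ 0.17 -0.32  1.89  0.66  1.11  0.51]
[280.4 357.7]
```

View pics/w3.png

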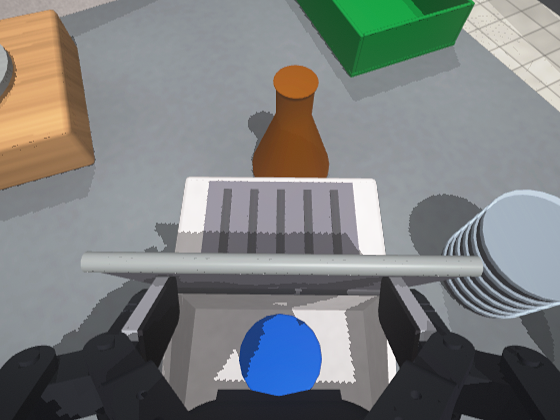

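Call:
step_arm --pt "0 -0.0088 0 0.0114 0 0 0" --pt "0 -0.0088 0 0.0114 0 0 0" --pt "0 -0.0088 0 0.0114 0 0 0" --pt "0 -0.013 0 0.0094 0 0 0" --pt "0 -0.013 0 0.0094 0 0 0" --pt "0 -0.013 0 0.0094 0 0 0" --pt "0 0 0 0 0 0 0" --pt "0 0 0 0 0 0 0"

```text
time_s: 6.92
position: [0.5447, 0.3177, 0.0784]
tool_rot: [-2.228, -1.325, -0.921]
ft_force: [0.5, 0.4, 0.9]
grip_width: 1.0
grasp_force: 0.0
```

Call:
step_arm --pt "0 -0.013 0 0.0094 0 0 0" --pt "0 -0.013 0 0.0094 0 0 0" --pt "0 0 0 0 0 0 0" --pt "0 0 0 0 0 0 0" --pt "0 0 0 0 0 0 0" --pt "0 0 0 0 0 0 0" --pt "0 0 0 0 0 0 0" --pt "0 0 0 0 0 0 0"

```text
time_s: 7.58
position: [0.5442, 0.3135, 0.0509]
tool_rot: [-2.226, -1.327, -0.929]
ft_force: [-0.3, 0.1, -1.0]
grip_width: 1.002
grasp_force: 0.0
```

Run:
```python
from h import *
o,r=st(); print("cooler frame",np.round(fr(Cx).T@(o["position"]-Ct),4))
x=np.r_[Cx[:2]*.7071,.7071]; z=np.r_[Cx[:2]*.7071,-.7071]
plan(coo([.0194,0,.0486]),np.stack([x,np.cross(z,x),z],1))
```

```text
t 7.58 p [0.5442 0.3135 0.0509] xaxis [0.333 0.623 0.708] y [ 0.878 -0.478  0.007] z [ 0.343  0.619 -0.706] F [-0.3  0.1 -1. ] w 1.002 g 0.0
cooler frame [0.0208 0.0001 0.0509]
t 7.58 p [0.5442 0.3135 0.0509] xaxis [0.333 0.623 0.708] y [ 0.878 -0.478  0.007] z [ 0.343  0.619 -0.706] F [-0.3  0.1 -1. ] w 1.002 g 0.0
shift [-0.0026  0.0001  0.0007]
turn [ 0.07 -0.05  0.52]
```

Call:
step_arm --pt "255 -0.002 0 0 0 0 0" --pt "255 0 0 0 0 0 0" --pt "255 0 0 0 0 0 0" --pt "255 0 0 0 0 0 0" --pt "255 0 0 0 0 0 0" --pt "255 0 0 0 0 0 0" --pt "255 0 0 0 0 0 0" --pt "255 0 0 0 0 0 0" --force 40

```text
time_s: 8.25
position: [0.5431, 0.312, 0.0485]
tool_rot: [-2.227, -1.327, -0.927]
ft_force: [-0.3, -2.2, 0.5]
grip_width: 0.645
grasp_force: 42.3
```

Call:
step_arm --pt "255 0 0 0 0 0 0" --pt "255 0 0 0 0 0 0" --pt "255 0.007 0 -0.007 0 0 0" --pt "255 0.007 0 -0.007 0 0 0" --pt "255 0.007 0 -0.007 0 0 0" --pt "255 0.007 0 -0.007 0 0 0" --pt "255 0.007 0 -0.007 0 0 0" --pt "255 0.007 0 -0.007 0 0 0"

```text
time_s: 8.92
position: [0.5426, 0.3123, 0.1089]
tool_rot: [-2.227, -1.327, -0.927]
ft_force: [-0.4, -0.3, -2.3]
grip_width: 0.648
grasp_force: 43.6
```

Run:
```python
from h import *
o,r=st(); print("cooler frame",np.round(fr(Cx).T@(o["position"]-Ct),4))
shot("wrist","w4.png")
```

```text
t 8.92 p [0.5426 0.3123 0.1089] xaxis [0.334 0.623 0.707] y [ 0.878 -0.478  0.006] z [ 0.342  0.619 -0.707] F [-0.4 -0.3 -2.3] w 0.648 g 43.6
cooler frame [0.019  0.0009 0.1089]
```

View pics/w4.png

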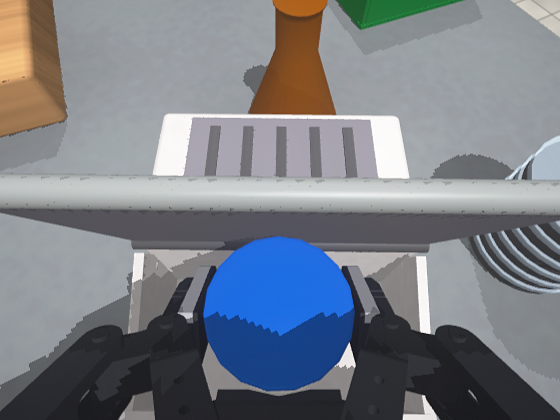

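Call:
step_arm --pt "255 -0.0127 0 -0.0212 0 0 0" --pt "255 -0.0127 0 -0.0212 0 0 0" --pt "255 -0.0127 0 -0.0212 0 0 0" --pt "255 -0.0127 0 -0.0212 0 0 0" --pt "255 -0.0127 0 -0.0212 0 0 0" --pt "255 0.0177 0 -0.0177 0 0 0" --pt "255 0.0177 0 -0.0177 0 0 0" --pt "255 0.0177 0 -0.0177 0 0 0"

```text
time_s: 9.63
position: [0.4851, 0.2069, 0.2154]
tool_rot: [-2.227, -1.326, -0.931]
ft_force: [-0.5, -0.1, -0.6]
grip_width: 0.646
grasp_force: 43.8
```

Call:
step_arm --pt "255 0 0 0 -4.8 0 4.8" --pt "255 0 0 0 -4.8 0 4.8" --pt "255 0 0 0 -4.8 0 4.8" --pt "255 0 0 0 -4.8 0 4.8" --pt "255 0 0 0 -4.8 0 4.8" --pt "255 0 0 0 -4.8 0 4.8" --pt "255 0 0 0 -4.8 0 4.8" --pt "255 0 0 0 -4.8 0 4.8"

```text
time_s: 10.3
position: [0.4839, 0.2072, 0.2122]
tool_rot: [-2.808, -0.336, -1.157]
ft_force: [-0.6, -0.1, -2.1]
grip_width: 0.645
grasp_force: 43.8
```

Run:
```python
from h import *
x=np.r_[Sx[:2]*.7071,.7071]; z=np.r_[Sx[:2]*.7071,-.7071]
plan(sh([.017,0,.20]),np.stack([x,np.cross(z,x),z],1))
print(np.round(bot.get_obs()["joint_positions"],2))
shot("top","t2.png")
```

```text
t 10.3 p [0.4839 0.2072 0.2122] xaxis [0.69  0.169 0.704] y [ 0.234 -0.972  0.004] z [ 0.685  0.162 -0.71 ] F [-0.6 -0.1 -2.1] w 0.645 g 43.8
shift [0.0484 0.3313 0.0669]
turn [-4.6   0.24  4.92]
[ 0.43 -0.83  2.15 -0.16  1.06  1.78]
```

View pics/t2.png

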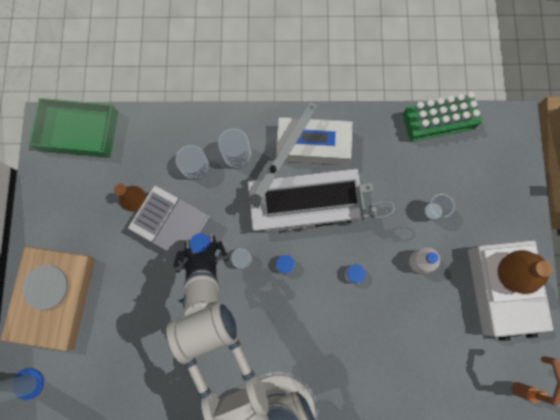

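Call:
step_arm --pt "255 0.015 0.03 0.02 0 0 0" --pt "255 0.015 0.033 0.02 0 0 0" --pt "255 0.004 0.034 0.004 0 0 0" --pt "255 0.004 0.034 0.004 0 0 0" --pt "255 0.004 0.034 0.004 0 0 0" --pt "255 0.004 0.034 0.004 0 0 0" --pt "255 0.004 0.034 0.004 0 0 0" --pt "255 0 0.034 0 0 0 0"

```text
time_s: 11.02
position: [0.6243, -0.0361, 0.2054]
tool_rot: [-2.808, -0.346, -1.156]
ft_force: [1.3, 0.6, -1.9]
grip_width: 0.645
grasp_force: 43.7
```

Call:
step_arm --pt "255 0 0.032 0 0 0 0" --pt "255 0 0.032 0 0 0 0" --pt "255 0 0 0 -4.6 0 4.9" --pt "255 0 0 0 0 0 0" --pt "255 0 0 0 0 0 0" --pt "255 0 0 0 0 0 0" --pt "255 0 0 0 0 0 0" --pt "255 0 0 0 0 0 0"

```text
time_s: 11.68
position: [0.6385, -0.095, 0.2049]
tool_rot: [-2.861, -0.186, -1.173]
ft_force: [0.5, -0.3, -0.7]
grip_width: 0.643
grasp_force: 43.9
```

Run:
```python
from h import *
x=np.r_[Sx[:2]*.7071,.7071]; z=np.r_[Sx[:2]*.7071,-.7071]
plan(sh([.017,0,.107]),np.stack([x,np.cross(z,x),z],1))
print(np.round(bot.get_obs()["joint_positions"],2))
c=cam("wrist"); im=shot("wrist","w5.png")
for q in ([.036,-.136,.102],[-.036,-.136,.102],[.036,.136,.102],[0,-.163,.136],[.075,-.153,.082]): print(q,np.round(proj("wrist",sh(q),c),1))
```

```text
t 11.68 p [ 0.6385 -0.095   0.2049] xaxis [0.706 0.094 0.702] y [ 0.127 -0.992  0.005] z [ 0.697  0.086 -0.712] F [ 0.5 -0.3 -0.7] w 0.643 g 43.9
shift [-0.0672  0.0006  0.0712]
turn [-0.16  0.42  0.54]
[-0.38 -0.4   1.89  0.42  0.98  0.95]
[0.036, -0.136, 0.102] [461.3 288.4]
[-0.036, -0.136, 0.102] [485.4 397. ]
[0.036, 0.136, 0.102] [ 99.5 285.3]
[0, -0.163, 0.136] [543.7 333.8]
[0.075, -0.153, 0.082] [460.  248.5]
```

View pics/w5.png

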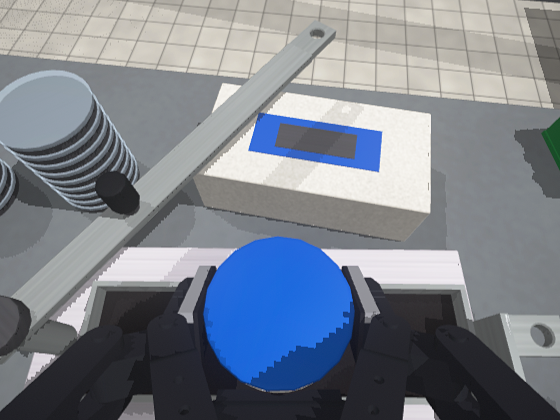

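Call:
step_arm --pt "255 -0.0168 0 0.0178 0 0.4 0.5" --pt "255 -0.0168 0 0.0178 0 0 0" --pt "255 -0.0168 0 0.0178 0 0 0" --pt "255 -0.0168 0 0.0178 0 0 0" --pt "255 -0.0005 0 0.0005 0 0 0" --pt "255 -0.0005 0 0.0005 0 0 0" --pt "255 0 0 0 0 0 0" --pt "255 0 0 0 0 0 0"

```text
time_s: 12.4
position: [0.6411, -0.0957, 0.1058]
tool_rot: [-2.855, -0.169, -1.181]
ft_force: [-0.5, 0.2, -1.4]
grip_width: 0.643
grasp_force: 46.9
```

Run:
```python
from h import *
plan(sh([.017,0,.1045]))
```

```text
t 12.4 p [ 0.6411 -0.0957  0.1058] xaxis [0.703 0.083 0.707] y [ 0.118 -0.993 -0.002] z [ 0.701  0.085 -0.708] F [-0.5  0.2 -1.4] w 0.643 g 46.9
shift [-0.0012  0.      0.0006]
```

Call:
step_arm --pt "255 -0.0007 0 0.0007 0 0 0" --pt "255 0 0 0 0 0 0" --pt "60 0 0 0 0 0 0" --pt "0 0 0 0 0 0 0" --pt "0 0 0 0 0 0 0" --pt "0 0 0 0 0 0 0" --pt "0 0 0 0 0 0 0" --pt "0 0 0 0 0 0 0"

```text
time_s: 13.07
position: [0.6409, -0.096, 0.1038]
tool_rot: [-2.856, -0.167, -1.18]
ft_force: [0.5, -0.6, -0.1]
grip_width: 0.998
grasp_force: 0.0
```

Call:
step_arm --pt "0 0 0 -0.02 0 0 0" --pt "0 0 0 -0.03 0 0 0" --pt "0 0 0 -0.03 0 0 0" --pt "0 0 0 -0.03 0 0 0" --pt "0 0.01 0 -0.02 0 0 0" --pt "0 0.02 0 -0.02 0 0 0" --pt "0 0.02 0 -0.02 0 0 0" --pt "0 0 0 0 0 0 0"

```text
time_s: 13.73
position: [0.5581, -0.1069, 0.2686]
tool_rot: [-2.854, -0.169, -1.197]
ft_force: [0.7, -0.4, 1.3]
grip_width: 1.001
grasp_force: 0.0
```

```bash
cat >> h.py <<'E'
def blues(n,z):
    im=bot.get_image(n)[:,:,::-1].copy(); c=cam(n); m=cv2.inRange(cv2.cvtColor(im,cv2.COLOR_BGR2HSV),(105,150,60),(125,255,255))
    k,l,s,cc=cv2.connectedComponentsWithStats(m)
    for j in range(1,k):
        if s[j,4]>40:
            p=ray(n,cc[j],z,c); print(n,np.round(cc[j],1),s[j,4],"w",np.round(p,4),"shaker",np.round((fr(Sx).T@(p-St))[:2],4))
E
python3 - <<'E'
from h import *
plan(None,np.stack([np.cross(Z,Sx),Sx,-Z],1)@np.diag([1,1,1]))
blues("top",.048); blues("top",.134); blues("scene",.134)
print(np.round(bot.get_obs()["joint_positions"],2))
E
```

```text
t 13.73 p [ 0.5581 -0.1069  0.2686] xaxis [0.696 0.084 0.713] y [ 0.117 -0.993  0.004] z [ 0.709  0.081 -0.701] F [ 0.7 -0.4  1.3] w 1.001 g 0.0
turn [ 35.76 -35.39 -84.84]
top [328.8 138.2] 92 w [ 0.8262 -0.159   0.048 ] shaker [ 0.1937 -0.0848]
top [311.6 194.3] 267 w [ 0.6448 -0.1028  0.048 ] shaker [ 0.0203 -0.0075]
top [431.2 257.4] 60 w [ 0.4502 -0.4581  0.048 ] shaker [-0.2151 -0.3371]
top [284.5 263.6] 220 w [ 0.4317 -0.0194  0.048 ] shaker [-0.1815  0.1006]
top [358.3 272. ] 115 w [ 0.4068 -0.2392  0.048 ] shaker [-0.2323 -0.1146]
top [ 32.5 381.8] 294 w [0.0929 0.7046 0.048 ] shaker [-0.4318  0.8598]
top [328.8 138.6] 89 w [ 0.7939 -0.1511  0.134 ] shaker [ 0.1626 -0.0732]
top [311.6 194.2] 268 w [ 0.6244 -0.0983  0.134 ] shaker [ 0.0005 -0.0006]
top [431.3 257.4] 62 w [ 0.4413 -0.4325  0.134 ] shaker [-0.2209 -0.3107]
top [284.5 263.6] 218 w [ 0.4239 -0.02    0.134 ] shaker [-0.1892  0.101 ]
top [358.3 272. ] 117 w [ 0.4004 -0.2265  0.134 ] shaker [-0.2371 -0.1012]
top [ 32.4 381.9] 299 w [0.1051 0.6611 0.134 ] shaker [-0.425   0.8152]
scene [374.4   8.1] 240 w [-0.0326  0.7563  0.134 ] shaker [-0.5504  0.926 ]
scene [434.3  29.6] 4021 w [0.185 0.878 0.134] shaker [-0.3198  1.021 ]
scene [380.8  55.7] 127 w [0.2064 0.613  0.134 ] shaker [-0.3301  0.7553]
scene [254.8 186.7] 202 w [ 0.4876 -0.0399  0.134 ] shaker [-0.1284  0.0736]
scene [189.1 207.8] 214 w [ 0.4612 -0.2324  0.134 ] shaker [-0.1775 -0.1143]
scene [259.8 232.9] 307 w [ 0.6263 -0.0956  0.134 ] shaker [0.0028 0.0018]
scene [117.7 235.4] 106 w [ 0.448  -0.4328  0.134 ] shaker [-0.2143 -0.3118]
scene [281.8 306.8] 315 w [ 0.8315 -0.1416  0.134 ] shaker [ 0.201  -0.0681]
[-0.5  -0.64  1.96  0.46  1.18  0.92]
```

Call:
step_arm --pt "0 0 0 0 0 -6.4 0" --pt "0 0 0 0 0 -6.4 0" --pt "0 0 0 0 0 -6.4 0" --pt "0 0 0 0 0 -6.4 0" --pt "0 0 0 0 0 -6.4 0" --pt "0 0 0 0 0 -6.4 0" --pt "0 0 0 0 0 -6.6 0" --pt "0 0 0 0 0 0 0"

```text
time_s: 14.55
position: [0.5586, -0.1054, 0.252]
tool_rot: [-3.13, -0.188, 0.027]
ft_force: [-0.1, 0.3, -1.6]
grip_width: 1.005
grasp_force: 0.0
```

Run:
```python
from h import *
plan([.433,-.019,.10],np.stack([Sx,np.cross(-Z,Sx),-Z],1))
```

```text
t 14.55 p [ 0.5586 -0.1054  0.252 ] xaxis [ 0.993  0.12  -0.017] y [ 0.12  -0.993 -0.007] z [-0.018  0.005 -1.   ] F [-0.1  0.3 -1.6] w 1.005 g 0.0
shift [-0.1117 -0.0998  0.1546]
turn [-0.39  0.98  0.05]
```

Call:
step_arm --pt "0 0 0 0 -0.4 1.0 0" --pt "0 -0.0224 -0.02 0 0 0 0" --pt "0 -0.0224 -0.02 0 0 0 0" --pt "0 -0.0224 -0.02 0 0 0 0" --pt "0 -0.0224 -0.02 0 0 0 0" --pt "0 -0.0224 -0.02 0 0 0 0" --pt "0 0 0 0.02 0 0 0" --pt "0 0 0 0 0 0 0"

```text
time_s: 15.22
position: [0.432, -0.0195, 0.2353]
tool_rot: [3.133, 0.186, 0.031]
ft_force: [-0.6, -0.6, -0.5]
grip_width: 1.0
grasp_force: 0.0
```

Run:
```python
from h import *
blues("wrist",.048)
plan([.433,-.019,.016],np.stack([Sx,np.cross(-Z,Sx),-Z],1))
```

```text
wrist [327.2 173. ] 2553 w [ 0.4483 -0.0654  0.048 ] shaker [-0.1704  0.053 ]
wrist [477.1 233.9] 2439 w [ 0.4037 -0.2274  0.048 ] shaker [-0.2339 -0.1025]
t 15.27 p [ 0.4325 -0.02    0.2362] xaxis [0.993 0.118 0.018] y [ 0.118 -0.993  0.005] z [ 0.019 -0.002 -1.   ] F [-0.   0.2  0.7] w 0.999 g 0.0
shift [-0.0034 -0.0019  0.2201]
turn [ 0.26 -1.05 -0.06]
```

Call:
step_arm --pt "0 0.005 0.023 0 0.2 -1.0 0" --pt "0 0.0053 0.024 0 0 0 0" --pt "0 0 0 0.03 0 0 0" --pt "0 0 0 0.03 0 0 0" --pt "0 0 0 0.03 0 0 0" --pt "0 0 0 0.03 0 0 0" --pt "0 0 0 0 0 0 0" --pt "0 0 0 0 0 0 0"

```text
time_s: 15.93
position: [0.4489, -0.0661, 0.1166]
tool_rot: [3.136, 0.183, -0.006]
ft_force: [-0.6, 0.2, 0.5]
grip_width: 0.998
grasp_force: 0.0
```

Run:
```python
from h import *
blues("wrist",.048); blues("top",.048)
plan([.4483,-.0654,.016],np.stack([Sx,np.cross(-Z,Sx),-Z],1))
```

```text
wrist [278.6 222.8] 5480 w [ 0.4501 -0.0655  0.048 ] shaker [-0.1686  0.0527]
wrist [498.  305.4] 4992 w [ 0.406  -0.2274  0.048 ] shaker [-0.2317 -0.1028]
top [328.4 138.1] 95 w [ 0.8265 -0.1579  0.048 ] shaker [ 0.1941 -0.0838]
top [311.6 194.3] 269 w [ 0.6446 -0.1027  0.048 ] shaker [ 0.0201 -0.0073]
top [431.4 257.4] 62 w [ 0.4502 -0.4585  0.048 ] shaker [-0.2152 -0.3376]
top [298.3 263.7] 41 w [ 0.4313 -0.0605  0.048 ] shaker [-0.1867  0.0599]
top [355.4 273.3] 216 w [ 0.4029 -0.2302  0.048 ] shaker [-0.2351 -0.1053]
top [ 32.5 381.9] 295 w [0.0928 0.7046 0.048 ] shaker [-0.432   0.8598]
t 16.03 p [ 0.4508 -0.0663  0.12  ] xaxis [0.993 0.117 0.002] y [ 0.117 -0.993  0.002] z [ 0.002 -0.002 -1.   ] F [ 0.7 -0.7  0.6] w 1.001 g 0.0
shift [-0.0026 -0.0014  0.104 ]
turn [ 0.12 -0.12 -0.1 ]
```

Call:
step_arm --pt "0 -0.001 0 0.034 0 0 0" --pt "0 0 0 0.034 0 0 0" --pt "0 0 0 0.034 0 0 0" --pt "0 0 0 0 0 0 0" --pt "255 0 0 0 0 0 0" --pt "255 0 0 0 0 0 0" --pt "255 0 0 0 0 0 0" --pt "255 0 0 0 0 0 0"

```text
time_s: 16.7
position: [0.4512, -0.0666, 0.0196]
tool_rot: [3.133, 0.185, 0.008]
ft_force: [-0.4, 0.0, 7.9]
grip_width: 0.641
grasp_force: 43.2
```

Call:
step_arm --pt "255 0 0 0 0 0 0" --pt "255 0 0 0 0 0 0" --pt "255 0 0 0 0 0 0" --pt "255 0 0 -0.03 0 0 0" --pt "255 0 0 -0.04 0 0 0" --pt "255 0 0 -0.04 0 0 0" --pt "255 0 0 -0.04 0 0 0" --pt "255 0 0 0 0 0 0"

```text
time_s: 17.37
position: [0.4525, -0.0666, 0.1771]
tool_rot: [3.13, 0.185, 0.024]
ft_force: [0.6, -0.3, 0.3]
grip_width: 0.641
grasp_force: 43.0
```

Run:
```python
from h import *
blues("wrist",.198)
plan(sh([0,.082,.167]),np.stack([Sx,np.cross(-Z,Sx),-Z],1))
```

```text
wrist [454.3 272.4] 3225 w [ 0.4751 -0.13    0.198 ] shaker [-0.1515 -0.0143]
wrist [278.4 312.7] 14907 w [ 0.4498 -0.0657  0.198 ] shaker [-0.1689  0.0526]
t 17.42 p [ 0.4517 -0.0664  0.173 ] xaxis [0.993 0.118 0.011] y [ 0.118 -0.993  0.005] z [ 0.011 -0.004 -1.   ] F [ 0.5  0.4 -1.6] w 0.643 g 43.0
shift [ 0.1671 -0.0306  0.0076]
turn [ 0.31 -0.6  -0.07]
```

Call:
step_arm --pt "255 0.0338 -0.0062 0 0.3 -0.6 0" --pt "255 0.0338 -0.0062 0 0 0 0" --pt "255 0.0338 -0.0062 0 0 0 0" --pt "255 0.0338 -0.0062 0 0 0 0" --pt "255 0.0338 -0.0062 0 0 0 0" --pt "255 0 0 0.03 0 0 0" --pt "255 0 0 0 0 0 0" --pt "255 0 0 0 0 0 0"

```text
time_s: 18.08
position: [0.611, -0.0149, 0.1306]
tool_rot: [-3.132, -0.185, 0.03]
ft_force: [0.2, 0.9, -1.6]
grip_width: 0.643
grasp_force: 42.9
```

Run:
```python
from h import *
plan(sh([0.002,.082,.106]),np.stack([Sx,np.cross(-Z,Sx),-Z],1))
```

```text
t 18.08 p [ 0.611  -0.0149  0.1306] xaxis [ 0.993  0.118 -0.019] y [ 0.118 -0.993 -0.005] z [-0.019  0.003 -1.   ] F [ 0.2  0.9 -1.6] w 0.643 g 42.9
shift [0.0053 0.0019 0.0245]
turn [-0.31  1.08 -0.06]
```

Call:
step_arm --pt "255 0.005 0.002 0.01 -0.1 0.5 0" --pt "255 0 0 0.012 0 0 0" --pt "255 0 0 0.001 0 0 0" --pt "255 0 0 0.001 0 0 0" --pt "255 0 0 0 0 0 0" --pt "255 0 0 0 0 0 0" --pt "255 0 0 0 0 0 0" --pt "255 0 0 0 0 0 0"

```text
time_s: 18.75
position: [0.6179, -0.0165, 0.1104]
tool_rot: [-3.134, -0.185, 0.004]
ft_force: [0.6, 0.8, -1.8]
grip_width: 0.641
grasp_force: 42.9
```

Run:
```python
from h import *
plan(sh([0.002,.082,.1045]),np.stack([Sx,np.cross(-Z,Sx),-Z],1))
```

```text
t 18.75 p [ 0.6179 -0.0165  0.1104] xaxis [ 0.993  0.117 -0.002] y [ 0.117 -0.993 -0.002] z [-0.003  0.002 -1.   ] F [ 0.6  0.8 -1.8] w 0.641 g 42.9
shift [-0.0018 -0.0005  0.0059]
turn [-0.13  0.14 -0.07]
```

Call:
step_arm --pt "255 -0.002 0 0.003 0 0 0" --pt "255 0 0 0.001 0 0 0" --pt "255 0 0 0.001 0 0 0" --pt "255 0 0 0.0005 0 0 0" --pt "255 0 0 0 0 0 0" --pt "255 0 0 0 0 0 0" --pt "255 0 0 0 0 0 0" --pt "255 0 0 0 0 0 0"

```text
time_s: 19.42
position: [0.6157, -0.0167, 0.1058]
tool_rot: [-3.134, -0.185, 0.004]
ft_force: [-4.2, -0.4, 6.0]
grip_width: 0.638
grasp_force: 43.6
```

Call:
step_arm --pt "50 0 0 0 0 0 0" --pt "50 0 0 0 0 0 0" --pt "50 0 0 0 0 0 0" --pt "50 0 0 0 0 0 0" --pt "50 0 0 -0.02 0 0 0" --pt "50 0 0 -0.03 0 0 0" --pt "50 0 0 -0.03 0 0 0" --pt "50 0 0 -0.02 0 0 0"

```text
time_s: 20.08
position: [0.6165, -0.0169, 0.2072]
tool_rot: [-3.134, -0.185, 0.002]
ft_force: [1.7, 0.2, 0.9]
grip_width: 0.807
grasp_force: 0.0
```

Run:
```python
from h import *
blues("wrist",.134); blues("wrist",.048)
plan([.405,-.229,.2],np.stack([Sx,np.cross(-Z,Sx),-Z],1))
```

```text
wrist [399.2 222.4] 5475 w [ 0.6253 -0.097   0.134 ] shaker [0.0016 0.0006]
wrist [278.1 224.6] 5237 w [ 0.6142 -0.0162  0.134 ] shaker [0.0002 0.0821]
wrist [438.7 406.9] 343 w [ 0.4719 -0.1648  0.134 ] shaker [-0.1588 -0.0485]
wrist [396.2 222.3] 5246 w [ 0.5977 -0.1283  0.048 ] shaker [-0.0295 -0.0272]
wrist [277.5 224.5] 5028 w [ 0.5827 -0.0191  0.048 ] shaker [-0.0315  0.083 ]
wrist [438.1 406.4] 326 w [ 0.3868 -0.2238  0.048 ] shaker [-0.2503 -0.0969]
t 20.18 p [ 0.6177 -0.017   0.2096] xaxis [0.993 0.117 0.005] y [ 0.117 -0.993 -0.001] z [ 0.005  0.001 -1.   ] F [0.3 0.3 0.5] w 0.804 g 0.0
shift [-0.2362  0.1855  0.0084]
turn [-0.04 -0.27 -0.07]
```

Call:
step_arm --pt "0 -0.0295 0.0232 0 0 0 0" --pt "0 -0.0295 0.0232 0 0 0 0" --pt "0 -0.0295 0.0232 0 0 0 0" --pt "0 -0.0295 0.0232 0 0 0 0" --pt "0 -0.0295 0.0232 0 0 0 0" --pt "0 -0.0295 0.0232 0 0 0 0" --pt "0 -0.0295 0.0232 0 0 0 0" --pt "0 -0.0295 0.0232 0 0 0 0"

```text
time_s: 20.85
position: [0.4018, -0.2296, 0.2032]
tool_rot: [-3.133, -0.185, 0.007]
ft_force: [0.1, -1.4, -0.3]
grip_width: 1.002
grasp_force: 0.0
```

Call:
step_arm --pt "0 0 0 0.03 0 0 0" --pt "0 0 0 0.03 0 0 0" --pt "0 0 0 0.03 0 0 0" --pt "0 0 0 0 0 0 0" --pt "0 0 0 0 0 0 0" --pt "0 0 0 0 0 0 0" --pt "0 0 0 0 0 0 0" --pt "0 0 0 0 0 0 0"

```text
time_s: 21.52
position: [0.4042, -0.2292, 0.1168]
tool_rot: [-3.136, -0.186, 0.001]
ft_force: [-0.1, 0.5, 0.4]
grip_width: 1.001
grasp_force: 0.0
```

Run:
```python
from h import *
blues("wrist",.048)
plan([.405,-.229,.017],np.stack([Sx,np.cross(-Z,Sx),-Z],1))
```

```text
wrist [280.9 224.4] 5453 w [ 0.404  -0.2299  0.048 ] shaker [-0.2339 -0.105 ]
t 21.57 p [ 0.4041 -0.2291  0.1165] xaxis [ 0.993  0.118 -0.001] y [ 0.118 -0.993 -0.   ] z [-0.001  0.    -1.   ] F [ 0.3 -0.5 -0.8] w 0.999 g 0.0
shift [0.001  0.     0.0995]
turn [-0.02  0.06 -0.05]
```

Call:
step_arm --pt "0 0 0 0.033 0 0 0" --pt "0 0 0 0.033 0 0 0" --pt "0 0 0 0.032 0 0 0" --pt "0 0 0 0 0 0 0" --pt "255 0 0 0 0 0 0" --pt "255 0 0 0 0 0 0" --pt "255 0 0 0 0 0 0" --pt "255 0 0 0 0 0 0"

```text
time_s: 22.23
position: [0.4046, -0.2297, 0.02]
tool_rot: [3.135, 0.185, 0.002]
ft_force: [-0.0, 1.1, 6.5]
grip_width: 0.644
grasp_force: 43.3
```

Call:
step_arm --pt "255 0 0 0 0 0 0" --pt "255 0 0 0 0 0 0" --pt "255 0 0 0 0 0 0" --pt "255 0 0 -0.03 0 0 0" --pt "255 0 0 -0.04 0 0 0" --pt "255 0 0 -0.04 0 0 0" --pt "255 0 0 -0.04 0 0 0" --pt "255 0 0 0 0 0 0"

```text
time_s: 22.9
position: [0.4063, -0.2307, 0.1776]
tool_rot: [3.128, 0.184, 0.015]
ft_force: [0.6, -1.0, -0.7]
grip_width: 0.637
grasp_force: 43.1
```

Run:
```python
from h import *
blues("wrist",.198)
plan(sh([0,-.082,.167]),np.stack([Sx,np.cross(-Z,Sx),-Z],1))
```

```text
wrist [278.5 310. ] 14863 w [ 0.4047 -0.2295  0.198 ] shaker [-0.2332 -0.1047]
t 22.95 p [ 0.4056 -0.2303  0.1736] xaxis [0.993 0.117 0.006] y [ 0.117 -0.993  0.005] z [ 0.006 -0.005 -1.   ] F [ 0.2 -1.1 -1.7] w 0.643 g 43.1
shift [ 0.2324 -0.024   0.0078]
turn [ 0.31 -0.32 -0.07]
```

Call:
step_arm --pt "255 0.0336 -0.018 0 0.2 -0.2 0" --pt "255 0.0396 -0.006 0 0 0 0" --pt "255 0.04 0 0 0 0 0" --pt "255 0.04 0 0 0 0 0" --pt "255 0.04 0 0 0 0 0" --pt "255 0.04 0 0 0 0 0" --pt "255 0 0 0.03 0 0 0" --pt "255 0 0 0.02 0 0 0"

```text
time_s: 23.62
position: [0.6339, -0.1766, 0.1117]
tool_rot: [-3.13, -0.187, 0.014]
ft_force: [-0.8, 0.4, -2.5]
grip_width: 0.639
grasp_force: 43.1
```

Call:
step_arm --pt "255 0 0 0 0 0 0" --pt "255 0 0 0 0 0 0" --pt "255 0 0 0 0 0 0" --pt "255 0 0 0 0 0 0" --pt "255 0 0 0 0 0 0" --pt "255 0 0 0 0 0 0" --pt "255 0 0 0 0 0 0" --pt "255 0 0 0 0 0 0"

```text
time_s: 24.28
position: [0.6317, -0.1775, 0.1158]
tool_rot: [-3.131, -0.184, 0.01]
ft_force: [1.0, 0.0, -0.8]
grip_width: 0.64
grasp_force: 43.0
```

Run:
```python
from h import *
plan(sh([0.002,-.082,.1055]),np.stack([Sx,np.cross(-Z,Sx),-Z],1))
```

```text
t 24.28 p [ 0.6317 -0.1775  0.1158] xaxis [ 0.993  0.117 -0.006] y [ 0.117 -0.993 -0.006] z [-0.007  0.005 -1.   ] F [ 1.   0.  -0.8] w 0.64 g 43.0
shift [0.0036 0.002  0.0103]
turn [-0.32  0.35 -0.08]
```

Call:
step_arm --pt "255 0.003 0.002 0.006 -0.2 0.2 0" --pt "255 0 0 0.003 0 0 0" --pt "255 0 0 0.001 0 0 0" --pt "255 0 0 0.0005 0 0 0" --pt "255 0 0 0 0 0 0" --pt "255 0 0 0 0 0 0" --pt "255 0 0 0 0 0 0" --pt "255 0 0 0 0 0 0"

```text
time_s: 24.95
position: [0.6353, -0.179, 0.1059]
tool_rot: [-3.134, -0.185, 0.003]
ft_force: [-1.8, 1.6, 4.7]
grip_width: 0.643
grasp_force: 44.1
```

Call:
step_arm --pt "50 0 0 0 0 0 0" --pt "50 0 0 0 0 0 0" --pt "50 0 0 0 0 0 0" --pt "50 0 0 0 0 0 0" --pt "50 0 0 -0.02 0 0 0" --pt "50 0 0 -0.03 0 0 0" --pt "50 0 0 -0.03 0 0 0" --pt "50 0 0 -0.03 0 0 0"

```text
time_s: 25.62
position: [0.635, -0.1791, 0.2151]
tool_rot: [-3.133, -0.185, 0.008]
ft_force: [0.4, -1.2, -0.2]
grip_width: 0.806
grasp_force: 0.0
```

Run:
```python
from h import *
st(); blues("wrist",.134); 
im=shot("wrist","w6.png"); c=cam("wrist"); blues("top",.048)
print([ (q,np.round(proj("wrist",sh(q),c),1)) for q in ([0,-.163,.136],[-.072,-.163,.176],[0,.163,.146])])
```

```text
t 25.62 p [ 0.635  -0.1791  0.2151] xaxis [ 0.993  0.117 -0.005] y [ 0.117 -0.993 -0.003] z [-0.005  0.002 -1.   ] F [ 0.4 -1.2 -0.2] w 0.806 g 0.0
wrist [160.6 216.7] 5128 w [ 0.6249 -0.0966  0.134 ] shaker [0.0013 0.0011]
wrist [279.1 217.2] 4955 w [ 0.6343 -0.1796  0.134 ] shaker [ 0.0007 -0.0825]
wrist [ 44.6 218. ] 5503 w [ 0.6144 -0.0153  0.134 ] shaker [0.0005 0.0831]
top [340.2 190.7] 289 w [ 0.6558 -0.1909  0.048 ] shaker [ 0.0207 -0.0963]
top [307.4 193.4] 120 w [ 0.6475 -0.09    0.048 ] shaker [0.0245 0.005 ]
top [283.7 197.8] 271 w [ 0.6337 -0.0169  0.048 ] shaker [0.0194 0.0792]
top [431.3 257.4] 61 w [ 0.4501 -0.4582  0.048 ] shaker [-0.2153 -0.3373]
top [ 32.5 382. ] 298 w [0.0923 0.7045 0.048 ] shaker [-0.4325  0.8597]
[([0, -0.163, 0.136], array([394.2, 220.4])), ([-0.072, -0.163, 0.176], array([402.4, 345. ])), ([0, 0.163, 0.146], array([-87.8, 226.7]))]
```

View pics/w6.png

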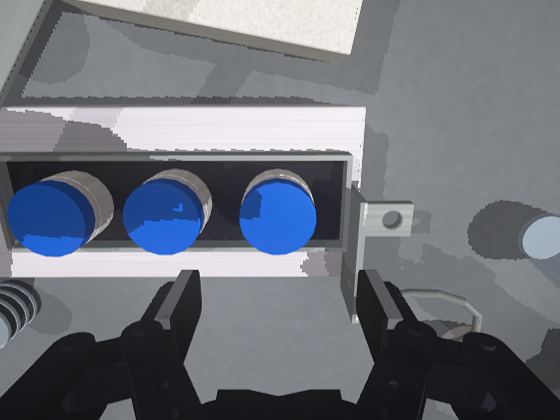

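Call:
step_arm --pt "255 0.019 -0.031 0 0 0 0" --pt "255 0.019 -0.031 0 0 0 0" --pt "255 0.019 -0.031 0 0 0 0" --pt "255 0.019 -0.031 0 0 0 0" --pt "255 0.019 -0.03 0 0 0 0" --pt "255 0.019 -0.03 0 0 0 0" --pt "255 0 0 0 0 0 0" --pt "255 0 0 0 0 0 0"

```text
time_s: 26.43
position: [0.7268, 0.0193, 0.2114]
tool_rot: [-3.133, -0.19, 0.012]
ft_force: [-0.1, 0.4, -0.5]
grip_width: 0.0
grasp_force: 0.0
```

Run:
```python
from h import *
plan(sh([0.116,.1024,.159]),np.stack([Sx,np.cross(-Z,Sx),-Z],1))
```

```text
t 26.43 p [0.7268 0.0193 0.2114] xaxis [ 0.993  0.121 -0.008] y [ 0.121 -0.993 -0.003] z [-0.008  0.002 -1.   ] F [-0.1  0.4 -0.5] w 0.0 g 0.0
shift [0.0002 0.0018 0.0524]
turn [-0.18  0.44  0.13]
```

Call:
step_arm --pt "255 0 0.001 0.018 0 0.2 0" --pt "255 0 0 0.018 0 0 0" --pt "255 0 0 0.016 0 0 0" --pt "255 0 0 0 0 0 0" --pt "255 -0.008 0 0 0 0 0" --pt "255 -0.0075 0 0 0 0 0" --pt "255 -0.0076 0.008 0 0 0 0" --pt "255 -0.0076 0.008 0 0 0 0"

```text
time_s: 27.1
position: [0.6988, -0.005, 0.1628]
tool_rot: [-3.135, -0.183, -0.004]
ft_force: [4.0, -1.1, -2.9]
grip_width: 0.005
grasp_force: 1.7
```

Call:
step_arm --pt "255 -0.0083 0.0057 0 0 0 0" --pt "255 -0.0083 0.0057 0 0 0 0" --pt "255 -0.0092 0.0039 0 0 0 0" --pt "255 -0.0092 0.0039 0 0 0 0" --pt "255 -0.0098 0.002 0 0 0 0" --pt "255 -0.0098 0.002 0 0 0 0" --pt "255 0 0 0 0 0 0" --pt "255 0 0 0 0 0 0"

```text
time_s: 27.77
position: [0.6466, -0.0338, 0.1634]
tool_rot: [-3.134, -0.182, -0.001]
ft_force: [0.1, 0.1, 0.3]
grip_width: -0.001
grasp_force: 0.0
```

Run:
```python
from h import *
plan(sh([0.021,.063,.159]),np.stack([Sx,np.cross(-Z,Sx),-Z],1))
```

```text
t 27.77 p [ 0.6466 -0.0338  0.1634] xaxis [0.993 0.116 0.001] y [ 0.116 -0.993 -0.002] z [ 0.001  0.002 -1.   ] F [0.1 0.1 0.3] w -0.001 g 0.0
shift [-0.0093 -0.0021  0.0044]
turn [-0.13 -0.05 -0.15]
```

Call:
step_arm --pt "255 -0.003 -0.002 0.003 0 0 0" --pt "255 -0.003 0 0 0 0 0" --pt "255 -0.003 0 0 0 0 0" --pt "255 -0.001 0 0 0 0 0" --pt "255 -0.001 0 0 0 0 0" --pt "255 0 0 0 0 0 0" --pt "255 0 0 0 0 0 0" --pt "255 0 0 0 0 0 0"

```text
time_s: 28.43
position: [0.6368, -0.0318, 0.1593]
tool_rot: [-3.134, -0.185, -0.004]
ft_force: [5.8, 0.4, -2.5]
grip_width: -0.001
grasp_force: 3.1
```

Run:
```python
from h import *
plan(sh([0.021,.063,.159]))
```

```text
t 28.43 p [ 0.6368 -0.0318  0.1593] xaxis [0.993 0.118 0.002] y [ 0.118 -0.993 -0.002] z [ 0.002  0.003 -1.   ] F [ 5.8  0.4 -2.5] w -0.001 g 3.1
shift [0.0003 0.001  0.0002]
```

Call:
step_arm --pt "255 -0.001 0 0 0 0 0" --pt "255 -0.001 0 0 0 0 0" --pt "255 0 0 0 0 0 0" --pt "255 0 0 0 0 0 0" --pt "255 0 0 0 0 0 0" --pt "255 0 0 0 0 0 0" --pt "255 0 0 0 0 0 0" --pt "255 0 0 0 0 0 0"

```text
time_s: 29.1
position: [0.6367, -0.0319, 0.1594]
tool_rot: [-3.134, -0.186, -0.011]
ft_force: [14.1, 1.3, -6.1]
grip_width: -0.001
grasp_force: 7.2
```

Run:
```python
from h import *
plan(sh([0.021,.063,.159]))
```

```text
t 29.1 p [ 0.6367 -0.0319  0.1594] xaxis [0.993 0.118 0.007] y [ 0.118 -0.993 -0.002] z [ 0.007  0.003 -1.   ] F [14.1  1.3 -6.1] w -0.001 g 7.2
shift [0.0004 0.0009 0.0004]
```

Call:
step_arm --pt "255 0.015 0 0 0 0 0" --pt "255 0.015 0 0 0 0 0" --pt "255 0 0 -0.03 0 0 0" --pt "255 0 0 -0.04 0 0 0" --pt "255 0 0 -0.03 0 0 0" --pt "255 0 0.04 0 0 0 0" --pt "255 0 0.04 0 0 0 0" --pt "255 0 0.04 0 0 0 0"

```text
time_s: 29.77
position: [0.6779, -0.1487, 0.2608]
tool_rot: [-3.134, -0.188, -0.003]
ft_force: [0.3, -0.3, -1.4]
grip_width: -0.0
grasp_force: 0.0
```

Call:
step_arm --pt "120 0 0 0 0 0 -7" --pt "120 0 0 0 0 0 -7" --pt "120 0 0 0 0 0 -7" --pt "120 0 0 0 0 0 -7" --pt "120 0 0 0 0 0 -7" --pt "120 0 0 0 0 0 -7" --pt "120 0 0 0 0 0 -7" --pt "120 0 0 0 0 0 -7"

```text
time_s: 30.43
position: [0.6775, -0.1481, 0.2592]
tool_rot: [-2.675, -1.642, -0.001]
ft_force: [-0.2, -0.3, 0.2]
grip_width: 0.531
grasp_force: 0.0
```

Call:
step_arm --pt "120 0 0 0 0 0 -7" --pt "120 0 0 0 0 0 -7" --pt "120 0 0 0 0 0 -7" --pt "120 0 0 0 0 0 -7" --pt "120 0 0 0 0 0 -6" --pt "120 0 0 0 0 0 0" --pt "120 0 0 0 0 0 0" --pt "120 0 0 0 0 0 0"

```text
time_s: 31.1
position: [0.6775, -0.1482, 0.2592]
tool_rot: [-2.089, -2.344, -0.002]
ft_force: [-0.1, 0.2, 0.4]
grip_width: 0.525
grasp_force: 0.0
```

Run:
```python
from h import *
plan(sh([-.072,-.163,.25]),np.stack([np.cross(Z,Sx),Sx,-Z],1))
```

```text
t 31.1 p [ 0.6775 -0.1482  0.2592] xaxis [-0.114  0.993  0.003] y [ 0.993  0.114 -0.   ] z [-0.001  0.002 -1.   ] F [-0.1  0.2  0.4] w 0.525 g 0.0
shift [-0.1071 -0.1189  0.009 ]
turn [-0.01 -0.14 -0.24]
```

Call:
step_arm --pt "120 -0.027 -0.03 0 0 0 -0.2" --pt "120 -0.027 -0.03 0 0 0 0" --pt "120 -0.027 -0.03 0 0 0 0" --pt "120 -0.026 -0.029 0.009 0 0 0" --pt "120 0 0 0 0 0 0" --pt "120 0 0 0 0 0 0" --pt "120 0 0 0 0 0 0" --pt "120 0 0 0 0 0 0"

```text
time_s: 31.77
position: [0.573, -0.2679, 0.2503]
tool_rot: [-2.081, -2.351, -0.003]
ft_force: [-0.2, 0.8, 0.3]
grip_width: 0.529
grasp_force: 0.0
```

Run:
```python
from h import *
plan(sh([-.072,-.163,.25]),np.stack([np.cross(Z,Sx),Sx,-Z],1))
c=cam("wrist"); im=shot("wrist","w7.png"); np.savez("w7.npz",*c)
for q in ([0,-.163,.146],[-.072,-.163,.176],[0,-.177,.146],[.013,-.177,.146],[-.013,-.177,.146],[-.075,-.153,.082],[-.085,-.145,.136],[.013,-.145,.136],[-.072,-.2235,.160]): print(q,np.round(proj("wrist",sh(q),c),1))
```

```text
t 31.77 p [ 0.573  -0.2679  0.2503] xaxis [-0.121  0.993  0.003] y [0.993 0.121 0.001] z [ 0.     0.003 -1.   ] F [-0.2  0.8  0.3] w 0.529 g 0.0
shift [-0.0001 -0.0014  0.0003]
turn [ 0.04 -0.15  0.15]
[0, -0.163, 0.146] [373.7 209.2]
[-0.072, -0.163, 0.176] [276.8 223.3]
[0, -0.177, 0.146] [372.  226.8]
[0.013, -0.177, 0.146] [389.2 226.8]
[-0.013, -0.177, 0.146] [354.9 226.7]
[-0.075, -0.153, 0.082] [273.9 176.5]
[-0.085, -0.145, 0.136] [259.8 182.3]
[0.013, -0.145, 0.136] [389.5 182.5]
[-0.072, -0.2235, 0.16] [276.9 290.4]
```

View pics/w7.png

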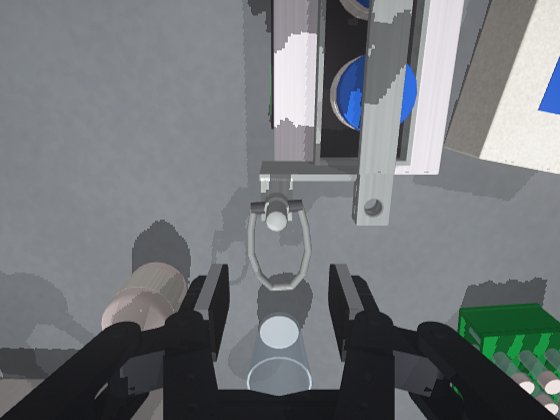

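Run:
```python
from h import *
im=cv2.imread("pics/w7.png"); g=cv2.cvtColor(im,cv2.COLOR_BGR2GRAY).astype(int); d=np.load("w7.npz"); c=tuple(d[k] for k in d.files)
# platform +x edge: per row, steepest bright->dark near col 440..465
pts=[]
for v in range(20,168):
    e=g[v,425:475]; k=np.argmin(e[2:]-e[:-2]); 
    if (e[2:]-e[:-2])[k]<-40: pts.append(ray("w",(425+k+1,v),.082,c)[:2])
pts=np.array(pts); print(len(pts)); 
for _ in range(3):
    p=np.polyfit(pts[:,1],pts[:,0],1); r=pts[:,0]-np.polyval(p,pts[:,1]); pts=pts[abs(r)<.002]
print("edge slope dx/dy",p[0],"expected",-Sx[1]/Sx[0],len(pts)); m=pts.mean(0); print("shaker x of edge",(fr(Sx).T@(np.r_[m,.082]-St))[0])
# bar edges
for lo,hi in((350,372),(383,420)):
    pts=[]
    for v in range(140,215):
        e=g[v,lo:hi]; dd=abs(e[2:]-e[:-2]); k=np.argmax(dd)
        if dd[k]>20: pts.append(ray("w",(lo+k+1,v),.146,c)[:2])
    pts=np.array(pts)
    for _ in range(3):
        p=np.polyfit(pts[:,1],pts[:,0],1); r=pts[:,0]-np.polyval(p,pts[:,1]); pts=pts[abs(r)<.0015]
    m=pts.mean(0); print("bar edge slope",p[0],len(pts),"x",(fr(Sx).T@(np.r_[m,.146]-St))[0])
sub=g[196:218,360:386]; ys,xs=np.where(sub<sub.min()+30); u=(xs.mean()+360,ys.mean()+196); print("hole",u,np.round(fr(Sx).T@(ray("w",u,.146,c)-St),4))
sub=g[205:233,262:292]; print(sub[::3,::3])
print(np.round(bot.get_obs()["joint_positions"],2))
```

```text
148
edge slope dx/dy -0.11934571486506974 expected -0.11954879645482928 148
shaker x of edge 0.07373751966813587
bar edge slope -0.13927901443009047 75 x -0.012729415774523955
bar edge slope -0.0960342673551628 52 x 0.011893415974291718
hole (np.float64(374.36551724137934), np.float64(208.8896551724138)) [ 0.0005 -0.1627  0.146 ]
[[ 78 184 116  93  95  94  92  90 115  85]
 [ 92 199  88  94  95  94  92  91 131  98]
 [ 96 186  91  94 119 126  91  90  93  86]
 [169 172 105 183 183 181 179 139  88 198]
 [182 151 182 189 193 193 186 181  84 197]
 [169 118 189 193 197 200 196 188 159 178]
 [134 136 202 198 203 202 195 193 150 123]
 [136 136 199 215 211 201 197 188 114 121]
 [136 136 132 187 215 214 189 119 122 122]
 [136 136 136 134 135 134 119 122 123 123]]
[-0.49  0.19  1.09  0.    1.86 -0.61]
```

Call:
step_arm --pt "120 0 -0.001 0.02 0 0 0" --pt "120 0 0 0.02 0 0 0" --pt "120 0 0 0.02 0 0 0" --pt "120 0 0 0.02 0 0 0" --pt "120 0 0 0.005 0 0 0" --pt "120 0 0 0 0 0 0" --pt "120 0 0 0 0 0 0" --pt "120 0 0 0 0 0 0"

```text
time_s: 32.48
position: [0.5722, -0.2687, 0.1671]
tool_rot: [2.082, 2.352, 0.004]
ft_force: [-1.3, 1.1, 0.4]
grip_width: 0.53
grasp_force: 0.0
```

Run:
```python
from h import *
plan(sh([-.072,-.163,.154]),np.stack([np.cross(Z,Sx),Sx,-Z],1))
```

```text
t 32.48 p [ 0.5722 -0.2687  0.1671] xaxis [-0.121  0.993  0.001] y [0.993 0.121 0.002] z [ 0.002  0.001 -1.   ] F [-1.3  1.1  0.4] w 0.53 g 0.0
shift [ 0.0005 -0.0005  0.0131]
turn [ 0.14 -0.05  0.16]
```

Call:
step_arm --pt "120 0 0 0.007 0 0 0" --pt "120 0 0 0.0055 0 0 0" --pt "120 0 0 0 0 0 0" --pt "120 0 0 0 0 0 0" --pt "255 0 0 0 0 0 0" --pt "255 0 0 0 0 0 0" --pt "255 0 0 0 0 0 0" --pt "255 0 0 0 0 0 0" --force 40

```text
time_s: 33.15
position: [0.5715, -0.2687, 0.153]
tool_rot: [-2.082, -2.351, -0.003]
ft_force: [0.5, -0.2, 1.7]
grip_width: 0.159
grasp_force: 38.9
```

Call:
step_arm --pt "255 0 0 0 0 0 0" --pt "255 0 0 0 0 0 0" --pt "255 0 0 0 0 0 0" --pt "255 0 0 0 0 0 0" --pt "255 0 0 0 0 0 0" --pt "255 0 0 0 0 0 0" --pt "255 0 0 0 0 0 0" --pt "255 0 0 0 0 0 0"

```text
time_s: 33.82
position: [0.5715, -0.2687, 0.1529]
tool_rot: [-2.082, -2.351, -0.003]
ft_force: [0.8, 0.1, 4.0]
grip_width: 0.157
grasp_force: 39.1
```

Run:
```python
from h import *
plan(sh([-.072,-.163,.154]),np.stack([np.cross(Z,Sx),Sx,-Z],1))
```

```text
t 33.82 p [ 0.5715 -0.2687  0.1529] xaxis [-0.121  0.993  0.002] y [0.993 0.121 0.001] z [ 0.     0.002 -1.   ] F [0.8 0.1 4. ] w 0.157 g 39.1
shift [ 0.0005  0.0002 -0.0011]
turn [ 0.04 -0.11  0.13]
```

Call:
step_arm --pt "255 0 0 -0.01 0 0 0" --pt "255 0 0 -0.018 0 0 0" --pt "255 0 0 -0.022 0 0 0" --pt "255 0 0 -0.022 0 0 0" --pt "255 0 0 0 0 0 0" --pt "255 0 0.024 0 0 0 0" --pt "255 0 0.024 0 0 0 0" --pt "255 0 0.024 0 0 0 0"

```text
time_s: 34.48
position: [0.643, -0.2601, 0.2229]
tool_rot: [-2.081, -2.348, -0.001]
ft_force: [0.3, -0.2, -1.8]
grip_width: 0.159
grasp_force: 39.5
```

Call:
step_arm --pt "255 0 0 0 0 0 0" --pt "255 0 0 0 0 0 0" --pt "255 0 0 0 0 0 0" --pt "255 0 0 0 0 0 0" --pt "255 0 0 0 0 0 0" --pt "255 0 0 0 0 0 0" --pt "255 0 0 0 0 0 0" --pt "255 0 0 0 0 0 0"

```text
time_s: 35.15
position: [0.6425, -0.2603, 0.225]
tool_rot: [-2.082, -2.351, -0.003]
ft_force: [0.6, 0.7, -1.4]
grip_width: 0.158
grasp_force: 39.5
```

Run:
```python
from h import *
t=np.array([.5715,-.2687,.1629])+.072*Sx; print(t)
plan(t,np.stack([np.cross(Z,Sx),Sx,-Z],1))
c=cam("wrist"); im=shot("wrist","w8.png"); print(np.round(proj("w",sh([0,-.163,.146]),c)))
cv2.imwrite("pics/w8c.png",cv2.resize(im[120:400,160:400],None,fx=2,fy=2))
print(np.round(proj("w",sh([0,-.163,.23+.026-.03]),c)))
```

```text
[ 0.6429888 -0.2601536  0.1629   ]
t 35.15 p [ 0.6425 -0.2603  0.225 ] xaxis [-0.121  0.993  0.002] y [0.993 0.121 0.001] z [ 0.     0.002 -1.   ] F [ 0.6  0.7 -1.4] w 0.158 g 39.5
shift [-0.0001  0.0005  0.0621]
turn [ 0.03 -0.12  0.11]
[280. 220.]
[281. 280.]
```

View pics/w8c.png

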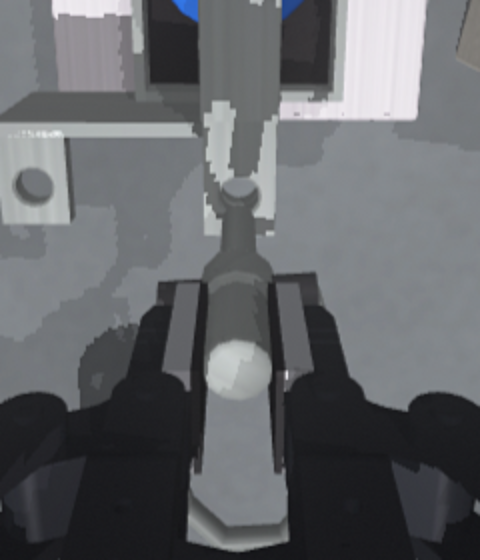

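Call:
step_arm --pt "255 0 0.0008 0 0 0 0" --pt "255 0 0 0.008 0 0 0" --pt "255 0 0 0.006 0 0 0" --pt "255 0 0 0.005 0 0 0" --pt "255 0 0 0.005 0 0 0" --pt "255 0 0 0 0 0 0" --pt "255 0 0 0 0 0 0" --pt "255 0 0 0 0 0 0"

```text
time_s: 35.87
position: [0.6436, -0.26, 0.2006]
tool_rot: [-2.082, -2.351, -0.003]
ft_force: [0.9, -0.6, -1.5]
grip_width: 0.159
grasp_force: 39.5
```

Run:
```python
from h import *
plan(np.array([.5715,-.2687,.1629])+.072*Sx)
```

```text
t 35.87 p [ 0.6436 -0.26    0.2006] xaxis [-0.121  0.993  0.002] y [0.993 0.121 0.   ] z [-0.     0.002 -1.   ] F [ 0.9 -0.6 -1.5] w 0.159 g 39.5
shift [-0.0002 -0.0006  0.0377]
```

Call:
step_arm --pt "255 0 -0.0002 0.005 0 0 0" --pt "255 0 0 0.006 0 0 0" --pt "255 0 0 0.006 0 0 0" --pt "255 0 0 0.006 0 0 0" --pt "255 0 0 0.006 0 0 0" --pt "255 0 0 0.004 0 0 0" --pt "255 0 0 0 0 0 0" --pt "255 0 0 0 0 0 0"

```text
time_s: 36.53
position: [0.6432, -0.2599, 0.167]
tool_rot: [-2.081, -2.35, -0.002]
ft_force: [-0.7, 1.1, -0.9]
grip_width: 0.154
grasp_force: 39.5
```

Run:
```python
from h import *
plan(np.array([.5715,-.2687,.1629])+.072*Sx)
```

```text
t 36.53 p [ 0.6432 -0.2599  0.167 ] xaxis [-0.121  0.993  0.003] y [ 0.993  0.121 -0.001] z [-0.001  0.003 -1.   ] F [-0.7  1.1 -0.9] w 0.154 g 39.5
shift [-0.0003 -0.0002  0.0041]
```

Going in freely. Down the last 4 mm and press lightly.

Call:
step_arm --pt "255 0 0 0.003 0 0 0" --pt "255 0 0 0.001 0 0 0" --pt "255 0 0 0.001 0 0 0" --pt "255 0 0 0.0005 0 0 0" --pt "255 0 0 0 0 0 0" --pt "255 0 0 0 0 0 0" --pt "255 0 0 0 0 0 0" --pt "255 0 0 0 0 0 0"

```text
time_s: 37.2
position: [0.6436, -0.26, 0.1629]
tool_rot: [-2.082, -2.352, -0.003]
ft_force: [-1.1, -0.9, 3.3]
grip_width: 0.155
grasp_force: 40.1
```

Run:
```python
from h import *
plan(np.array([.5715,-.2687,.1629])+.072*Sx)
```

```text
t 37.2 p [ 0.6436 -0.26    0.1629] xaxis [-0.121  0.993  0.002] y [0.993 0.121 0.001] z [ 0.001  0.002 -1.   ] F [-1.1 -0.9  3.3] w 0.155 g 40.1
shift [-0.0001 -0.0006 -0.    ]
```

Call:
step_arm --pt "120 0 0 0 0 0 0" --pt "120 0 0 0 0 0 0" --pt "120 0 0 0 0 0 0" --pt "120 0 0 0 0 0 0" --pt "120 0 0 -0.015 0 0 0" --pt "120 0 0 -0.02 0 0 0" --pt "120 0 0 -0.02 0 0 0" --pt "120 0 0 0 0 0 0"

```text
time_s: 37.87
position: [0.6444, -0.2606, 0.2224]
tool_rot: [2.079, 2.348, 0.006]
ft_force: [-0.3, 0.9, 1.5]
grip_width: 0.53
grasp_force: 0.0
```

Call:
step_arm --pt "180 -0.017 0 0 0 0 0" --pt "180 -0.017 0 0 0 0 0" --pt "180 0 0 0 0 0 0" --pt "180 0 0 0 0 0 0" --pt "180 0 0 0 0 0 0" --pt "180 0 0 0 0 0 0" --pt "180 0 0 0 0 0 0" --pt "180 0 0 0 0 0 0"

```text
time_s: 38.53
position: [0.6476, -0.2932, 0.2171]
tool_rot: [-2.081, -2.352, -0.003]
ft_force: [0.1, -0.4, 0.8]
grip_width: 0.297
grasp_force: 0.0
```

Run:
```python
from h import *
plan(sh([0,-.197,.185]),np.stack([np.cross(Z,Sx),Sx,-Z],1))
c=cam("wrist"); im=shot("wrist","w9.png")
g=cv2.cvtColor(im,cv2.COLOR_BGR2GRAY)
print([(q,np.round(proj("w",sh(q),c),1)) for q in ([0,-.163,.186],[0,-.163,.196],[0,-.2215,.170],[.02,-.197,.163],[-.02,-.197,.163])])
```

```text
t 38.53 p [ 0.6476 -0.2932  0.2171] xaxis [-0.122  0.993  0.002] y [0.993 0.122 0.   ] z [-0.     0.002 -1.   ] F [ 0.1 -0.4  0.8] w 0.297 g 0.0
shift [-0.0003 -0.0004  0.0321]
turn [ 0.02 -0.14  0.17]
[([0, -0.163, 0.186], array([278.5, 191.2])), ([0, -0.163, 0.196], array([278.5, 196.7])), ([0, -0.2215, 0.17], array([278.2, 276.6])), ([0.02, -0.197, 0.163], array([311.2, 235.2])), ([-0.02, -0.197, 0.163], array([245.5, 235.1]))]
```

View pics/w9.png

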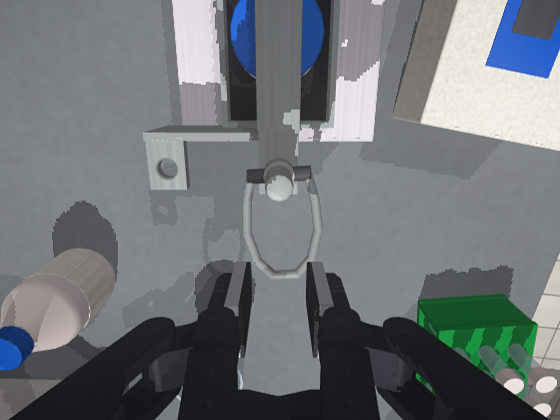

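Call:
step_arm --pt "180 0 0.002 0.016 0 0 0" --pt "180 0 0 0.016 0 0 0" --pt "180 0 0 0.008 0 0 0" --pt "180 0 0 0.006 0 0 0" --pt "180 0 0 0.006 0 0 0" --pt "180 0 0 0.006 0 0 0" --pt "180 0 0 0 0 0 0" --pt "180 0 0 0 0 0 0"

```text
time_s: 39.25
position: [0.6495, -0.2937, 0.1596]
tool_rot: [-2.082, -2.351, -0.003]
ft_force: [-0.6, -0.2, 2.2]
grip_width: 0.293
grasp_force: 0.9
```

Run:
```python
from h import *
plan(sh([0.002,-.197,.122]))
```

```text
t 39.25 p [ 0.6495 -0.2937  0.1596] xaxis [-0.121  0.993  0.002] y [0.993 0.121 0.001] z [ 0.     0.002 -1.   ] F [-0.6 -0.2  2.2] w 0.293 g 0.9
shift [ 0.0005 -0.0003  0.0376]
```

Contact with the ring (about 2 N). Press on.

Call:
step_arm --pt "180 0 0 0.006 0 0 0" --pt "180 0 0 0.006 0 0 0" --pt "180 0 0 0.006 0 0 0" --pt "180 0 0 0.006 0 0 0" --pt "180 0 0 0.006 0 0 0" --pt "180 0 0 0.005 0 0 0" --pt "180 0 0 0.004 0 0 0" --pt "180 0 0 0 0 0 0"

```text
time_s: 39.92
position: [0.6488, -0.293, 0.1177]
tool_rot: [-2.08, -2.348, -0.001]
ft_force: [-0.5, -0.5, -0.0]
grip_width: 0.293
grasp_force: 0.0
```

Run:
```python
from h import *
plan(sh([0.002,-.197,.2]))
c=cam("wrist"); im=shot("wrist","wa.png"); g=cv2.cvtColor(im,cv2.COLOR_BGR2GRAY)
print(np.round(proj("w",sh([0,-.163,.186]),c)))
```

```text
t 39.92 p [ 0.6488 -0.293   0.1177] xaxis [-0.121  0.993  0.004] y [ 0.993  0.121 -0.003] z [-0.003  0.004 -1.   ] F [-0.5 -0.5 -0. ] w 0.293 g 0.0
shift [ 0.0001  0.0002 -0.0823]
[273. 298.]
```

Call:
step_arm --pt "180 0 -0.001 -0.02 0 0 0" --pt "180 0 -0.001 -0.03 0 0 0" --pt "180 0 0 -0.03 0 0 0" --pt "180 0 0 -0.02 0 0 0" --pt "180 0 0 0 0 0 0" --pt "180 0 0 0 0 0 0" --pt "180 0 0 0 0 0 0" --pt "180 0 0 0 0 0 0"

```text
time_s: 40.63
position: [0.647, -0.2936, 0.2176]
tool_rot: [-2.079, -2.348, -0.001]
ft_force: [-0.8, -0.1, -0.6]
grip_width: 0.297
grasp_force: 0.0
```

Run:
```python
from h import *
st(); im=shot("wrist","wb.png"); c=cam("wrist"); g=cv2.cvtColor(im,cv2.COLOR_BGR2GRAY); g0=cv2.cvtColor(cv2.imread("pics/w9.png"),cv2.COLOR_BGR2GRAY)
for v in (205,220,235): print(v,"w9",g0[v,238:332:4].tolist(),"\n now",g[v,238:332:4].tolist())
print("col w9",g0[260:285:2,283].tolist(),"now",g[260:285:2,283].tolist())
for n,G in (("w9",g0),("now",g)):
    m=(G[165:210,255:305]>205).astype(np.uint8); k,l,s,cc=cv2.connectedComponentsWithStats(m); j=1+np.argmax(s[1:,4]); print(n,cc[j]+[255,165],s[j])
for z in(.176,.186,.194): print(z,np.round(proj("w",sh([0,-.163,z]),c),1))
```

```text
t 40.63 p [ 0.647  -0.2936  0.2176] xaxis [-0.121  0.993  0.004] y [ 0.993  0.121 -0.003] z [-0.003  0.004 -1.   ] F [-0.8 -0.1 -0.6] w 0.297 g 0.0
205 w9 [119, 119, 169, 119, 136, 135, 135, 135, 138, 137, 138, 135, 134, 135, 136, 137, 137, 137, 137, 161, 141, 137, 135, 136] 
 now [120, 120, 134, 137, 121, 135, 135, 134, 137, 137, 138, 136, 136, 135, 135, 137, 137, 137, 137, 137, 137, 137, 135, 135]
220 w9 [118, 112, 168, 123, 135, 135, 135, 135, 135, 135, 134, 135, 134, 135, 134, 135, 135, 135, 135, 149, 160, 136, 132, 133] 
 now [117, 119, 135, 133, 134, 134, 134, 134, 135, 135, 134, 137, 136, 135, 134, 134, 135, 135, 135, 135, 138, 135, 132, 133]
235 w9 [133, 121, 166, 131, 134, 134, 135, 135, 135, 136, 137, 137, 134, 133, 134, 135, 134, 134, 134, 146, 160, 135, 134, 135] 
 now [132, 134, 134, 135, 134, 133, 134, 135, 134, 136, 136, 136, 135, 134, 134, 134, 134, 135, 134, 134, 135, 135, 135, 135]
col w9 [133, 132, 130, 132, 134, 103, 107, 131, 164, 148, 133, 134, 131] now [134, 131, 130, 132, 133, 134, 133, 132, 133, 134, 135, 134, 134]
w9 [275.77419355 196.87096774] [16 30 10  5 31]
now [276.52 195.4 ] [17 29 10  4 25]
0.176 [279.8 185.7]
0.186 [279.8 190.5]
0.194 [279.9 194.7]
```

Call:
step_arm --pt "0 0 0 -0.02 0 0 0" --pt "0 0 -0.03 -0.02 0 0 0" --pt "0 0 -0.03 -0.02 0 0 0" --pt "0 0 -0.03 0 0 0 0" --pt "0 0 -0.03 0 0 0 0" --pt "0 0 -0.03 0 0 0 0" --pt "0 0 0 0 0 0 0" --pt "0 0 0 0 0 0 0"

```text
time_s: 41.35
position: [0.4973, -0.3123, 0.2793]
tool_rot: [-2.083, -2.348, -0.003]
ft_force: [0.8, 0.6, -0.9]
grip_width: 0.999
grasp_force: 0.0
```

Run:
```python
from h import *
st()
a=cv2.cvtColor(cv2.imread("pics/w9.png"),cv2.COLOR_BGR2GRAY); b=cv2.cvtColor(cv2.imread("pics/wb.png"),cv2.COLOR_BGR2GRAY)
for n,G in(("w9",a),("wb",b)): print(n,(G[200:260,240:330]>143).sum(),(G[200:260,240:330]<110).sum())
blues("scene",.134)
im=shot("top","t9.png"); c=cam("top"); i0=cv2.imread("pics/t2.png")
# flap region: compare with t0 (shut)
t0=cv2.imread("pics/top0.png"); print("cooler diff",np.abs(im[185:262,128:210].astype(int)-t0[185:262,128:210]).mean())
# bystanders
for nm,(u0,u1,v0,v1) in dict(dishes=(225,262,240,275),stacks=(170,255,125,185),bottle=(408,445,240,278),beaker=(420,460,190,225),flask=(110,150,180,215)).items(): print(nm,np.abs(im[v0:v1,u0:u1].astype(int)-t0[v0:v1,u0:u1]).mean())
# ring side view in scene: closed ring hangs below lug
sc=bot.get_image("scene")[:,:,::-1]; cv2.imwrite("pics/s9.png",sc); cs=cam("scene")
s0=cv2.imread("pics/scene0.png")
for q in ([0,-.163,.186],[0,-.163,.094],[0.02,-.163,.12],[-.02,-.163,.12]): print(q,np.round(proj("s",sh(q),cs),1))
```

```text
t 41.35 p [ 0.4973 -0.3123  0.2793] xaxis [-0.119  0.993  0.003] y [ 0.993  0.119 -0.001] z [-0.001  0.003 -1.   ] F [ 0.8  0.6 -0.9] w 0.999 g 0.0
w9 717 105
wb 0 0
scene [374.2   8.1] 252 w [-0.0328  0.7556  0.134 ] shaker [-0.5507  0.9254]
scene [434.5  29.6] 3999 w [0.1853 0.8787 0.134 ] shaker [-0.3195  1.0217]
scene [380.9  55.6] 124 w [0.2062 0.6133 0.134 ] shaker [-0.3302  0.7557]
scene [287.4 221.8] 74 w [ 0.6329 -0.0139  0.134 ] shaker [0.019  0.0822]
scene [117.7 235.4] 107 w [ 0.4482 -0.4328  0.134 ] shaker [-0.2142 -0.3118]
scene [263.1 237.7] 87 w [ 0.6435 -0.0946  0.134 ] shaker [0.0199 0.0008]
scene [237.2 254.2] 84 w [ 0.6529 -0.1762  0.134 ] shaker [ 0.0196 -0.0813]
scene [290.2 303.2] 463 w [ 0.8338 -0.1191  0.134 ] shaker [ 0.206  -0.0461]
cooler diff 3.712174004856932
dishes 14.26074646074646
stacks 4.125490196078432
bottle 21.88406827880512
beaker 36.27952380952381
flask 3.184285714285714
[0, -0.163, 0.186] [202.8 257.8]
[0, -0.163, 0.094] [208.9 271.2]
[0.02, -0.163, 0.12] [211.2 273.5]
[-0.02, -0.163, 0.12] [203.4 261.8]
```

```bash
python3 -c "
from workcell import bot
print(bot.sign_off())"
```

```text
the job is handed in; nothing more can be done
None
```

I handed the job in at about 41 s with no verdict returned. The control jar and both sample jars (two were on the bench) stand in the channel, the flap is shut, the bar is home and the linchpin is seated. The ring was pressed down and no longer shows above the lug, which I took as snapped shut without seeing it under the pin's end.

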